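# Swap two reagent bottles in the tilted carriage of an analyser and push it home

## Robot

A 7-joint arm with a two-finger parallel gripper is mounted at the origin on the work surface. World frame = base frame: x ahead of the robot, y to its left, z up, the work surface at z = 0. Lengths are in m, angles in rad, forces in N, time in s.
With the tool pointing down it reaches from about 0.35 to 0.9 m from the base axis. Payload 7.2 kg.
Tool frame: the origin (TCP) lies at the very end of the fingers, on their centre line; the grasp point (between the pads) lies 19 mm behind it; z points along the fingers, y is the direction in which the jaws open and shut (so a half turn about z gives the same grasp; the last joint's range is limited). The gripper opens to 85 mm and grips with 20 to 120 N. Pads are 22 mm wide; open, the fingers measure 114 mm over their backs; the gripper's body (76 mm by 85 mm) begins 54 mm behind the grasp point. The pads swing forward as they close: fully open they stand 13 mm farther back than shut.
Start: joints at [-1.415, 0.411, -0.013, 1.596, 0.006, 1.134, -0.082], TCP at [0.139, 0.609, 0.231] pointing down, gripper open.
Joint ranges: [-2.95, 2.95], [-0.29, 1.99], [-1.47, 1.44], [0.14, 2.54], [-1.03, 4.17], [0.13, 1.85], [-2.86, 2.86]. Speed limits (rad/s): [2.39, 2.39, 3.01, 3.01, 3.14, 3.14, 3.14].

## Interface

Orientations are given as [roll, pitch, yaw] about the fixed x, y, z axes, in that order (R = Rz(yaw) Ry(pitch) Rx(roll)).
In Python, from station import manip gives the robot as it stands. The module is installed in compiled form; this text tells all that it offers.
- The arm moves only by the tool apply_moves, never from a script. Its argument "rows" is a list of rows, each an object with "translation": the shift along the tool's x, y, z in cm, a list of three; "rot": the turn, a rotation vector about the tool's x, y, z in rad, a list of three; "grip": the opening, from 0 (shut) to 1 (fully open). A call has 1 to 5 rows; each row shifts and turns the commanded pose from where the row before left it, along the tool's axes as they then stand; what a row does not reach is not made up. A row lasts 1/8 s, in which the tool goes at most 62.5 mm and 10.7 degrees, less where a joint would pass 70% of its speed; a pose out of reach is approached as far as the arm can. A call is refused whole if a number of a shift passes 6.25 or a number of a turn 0.188, either way. A call with a gripper value outside its range is refused whole. The fingers move at their own pace and stop on an object; the grip force is fixed at half the most. Time passes only in rows, so rows that do not move let the fingers close. It gives the time, the measured TCP pose, the force and the opening at its end, in the units of the state.
- manip.get_state(): the state, without advancing time (a new reading comes with each control period).
- manip.grab_frame(name): name is "scene" or "top" or "wrist"; returns the picture (420x560x3 uint8, red, green, blue); there is no depth.
- manip.camera_info(name): a dict with "mtx" (3x3 intrinsics, pixels), "rvec" (rotation vector, rad) and "tvec" (3), from world to camera coordinates, as OpenCV has them. Camera axes: x right, y down, z forward; pixel columns grow to the right and rows downward; lengths in m; the calibration is good to about 2 mm. A picture is of the moment at which its call begins: read the wrist's pose just before it. camera_info takes no time and is no camera call; for the wrist camera it gives the pose at the moment of the call.
- manip.job_done(): hands the job in, once; it reports no verdict.
Trained networks look in the newest picture that a camera, given by its name, has taken for a name from the list of things; names that differ only in an ending like _2 or _b are one class to them, and where a whole thing is asked for, a point or a joint stands for the part that bears it (a point fixed in the world has none). Each returns a list of dicts, best first, with "conf" (0 to 1); they miss things now and then, are a little off and sometimes report something else, mostly with a low value. They report only what shows in the picture. A call takes as long as a camera call. They do not tell look-alikes from the thing itself.
- manip.search_frame(name, camera): "rect" ([left, top, right, bottom] as shares, 0 to 1, of the picture: columns of its width, rows of its height, round what is visible of it).
- manip.masks_of(name, camera): "pixels" (420x560 bool, what is visible of it) and "rect" ([left, top, right, bottom] as shares, 0 to 1, of the picture: columns of its width, rows of its height, round what is visible of it).
The state is a dict: "time_s": time; "qpos": joint angles; "qd": joint speeds; "tau": joint torques, N m; "tool_pos": TCP position; "eef_rot": TCP orientation; "wrist_force": force on the tool from outside, world axes, zero at the start; "torque": the same for the moment, N m; "width": opening from 0.0 (shut) to 1.0 (fully open).
Only numpy, scipy, OpenCV 4.12 (cv2) and the standard library are available. Lean on these libraries where they do the work, as an engineer would, in place of code of your own. Each camera call takes 0.05 s, during which the arm holds its last target. There are 200 camera calls.

## Task

In the analyser's sloping reagent carriage the green-capped and the orange-capped bottles have been loaded in each other's bays. Swap them, each standing square on the sloping deck and right down against its front lip, and push the carriage in, without ramming it, until it clicks home against its stop. Leave the blue-capped bottle in its bay and the tube tray and beaker where they are, and do not let a bottle fall over.

Things in the scene. Friction and masses are not known exactly. Their poses are not given: they have to be found in the camera images.
- green_bottle: reagent bottle: a straight round white plastic jar 41 mm across and 66 mm tall with a fixed green cap 42 mm across and 22 mm tall on top (88 mm in all) and a band of that colour, 0.09 to 0.18 kg. Origin: centre of its underside; z along its axis to the cap. It starts in one of the three bays, leaning 25 degrees towards the robot.
- orange_bottle: reagent bottle: a straight round white plastic jar 41 mm across and 66 mm tall with a fixed orange cap 42 mm across and 22 mm tall on top (88 mm in all) and a band of that colour, 0.09 to 0.18 kg. Origin: centre of its underside; z along its axis to the cap. It starts in one of the three bays, leaning 25 degrees towards the robot.
- blue_bottle: reagent bottle: a straight round white plastic jar 41 mm across and 66 mm tall with a fixed blue cap 42 mm across and 22 mm tall on top (88 mm in all) and a band of that colour, 0.09 to 0.18 kg. Origin: centre of its underside; z along its axis to the cap. It starts in one of the three bays, leaning 25 degrees towards the robot.
- bay_left (a point): seat of the left (+y) bay: the point under the centre of a bottle that stands on the deck and touches the front lip. z is the deck's normal, x points up the slope (away from the robot), y along the row. It moves with the carriage.
- bay_mid (a point): seat of the middle bay: the point under the centre of a bottle that stands on the deck and touches the front lip. z is the deck's normal, x points up the slope (away from the robot), y along the row. It moves with the carriage.
- bay_right (a point): seat of the right (-y) bay: the point under the centre of a bottle that stands on the deck and touches the front lip. z is the deck's normal, x points up the slope (away from the robot), y along the row. It moves with the carriage.
- deck: sloping deck with three bays 66 mm apart. Origin: seat of the middle bay; z, its normal, leans 25 degrees from vertical towards the robot; x up-slope. Bays are 47 mm wide between dividers 22 mm high, 19 mm thick; front lip 20 mm high, 6 mm thick, inner face 21 mm down-slope of the seats; open back, deck 45 mm up-slope. Rubber-lined: bottles only creep down a few mm when the carriage moves.
- carriage (a joint): travel of the white reagent carriage towards the housing (the analyser's -y): 0 m fully out, 0.12 m home at the hard stop. It starts at 0 and stays where it is left. Sliding takes about 3 N. From 0.105 to 0.1125 m it climbs a spring ball catch (about 4 N more), then the ball snaps it on to 0.119-0.12 m and holds it.
- tab: green push tab. Origin: centre of its top edge. An upright plate at the carriage's left front corner: 50 mm along the analyser's x, 12 mm thick along y, 46 mm tall (top 120 mm, foot 74 mm above the bench). Push its +y face towards -y, or pinch its 12 mm from above. Nothing is above or left of it.
- analyser: fixed bench analyser, at varying places and angles. Origin: on the bench under the row of bays; x to the rear (away from the robot), y along the bed away from the housing, z up. Bed x -145 to +105, y -180 to +220 mm, 58 mm high. White housing y -400 to -180, x -145 to +145 mm, 230 mm high.
- rail_end (a point): free end of the aluminium pipetting rail (centre of its underside, 310 mm above the bench), which runs along y above the bays to the housing, fixed; 22 mm deep (analyser x -10 to +12 mm), 28 mm high. It is in the way of an upright gripper over the bays; a gripper in line with the leaning bottles passes in front of it.
- tube_tray: white foam tray 100 x 130 mm with twenty green-capped blood tubes, 102 mm tall, loose on the bench, left of the analyser with at least 100 mm of free bench between it and the bed. Origin: centre of its underside. Bystander.
- beaker: glass beaker 64 mm in diameter, 85 mm tall, loose on the bench, in front of the housing on the right. Origin: centre of its underside. Bystander.
Not all that is in view belongs to the job. Of the things that look like the blue_bottle, the largest one is meant.

How it is judged:
At the end, for the whole second after the job is handed in: Green and orange bottles have changed bays, blue is in its own; each stands on its deck within 3 mm of the seat along the slope and in height, 5 mm along the row and 4 degrees of the deck normal; carriage home past its catch (joint over 0.1175 m); bottles at rest (((x of green_bottle in the frame of bay_left between -0.003 and 0.003 m and y of green_bottle in the frame of bay_left between -0.005 and 0.005 m and z of green_bottle in the frame of bay_left between -0.003 and 0.003 m and angle between the z axis of green_bottle and the z axis of bay_left, either way round below 0.07 rad) or (x of green_bottle in the frame of bay_mid between -0.003 and 0.003 m and y of green_bottle in the frame of bay_mid between -0.005 and 0.005 m and z of green_bottle in the frame of bay_mid between -0.003 and 0.003 m and angle between the z axis of green_bottle and the z axis of bay_mid, either way round below 0.07 rad) or (x of green_bottle in the frame of bay_right between -0.003 and 0.003 m and y of green_bottle in the frame of bay_right between -0.005 and 0.005 m and z of green_bottle in the frame of bay_right between -0.003 and 0.003 m and angle between the z axis of green_bottle and the z axis of bay_right, either way round below 0.07 rad)) and ((x of orange_bottle in the frame of bay_left between -0.003 and 0.003 m and y of orange_bottle in the frame of bay_left between -0.005 and 0.005 m and z of orange_bottle in the frame of bay_left between -0.003 and 0.003 m and angle between the z axis of orange_bottle and the z axis of bay_left, either way round below 0.07 rad) or (x of orange_bottle in the frame of bay_mid between -0.003 and 0.003 m and y of orange_bottle in the frame of bay_mid between -0.005 and 0.005 m and z of orange_bottle in the frame of bay_mid between -0.003 and 0.003 m and angle between the z axis of orange_bottle and the z axis of bay_mid, either way round below 0.07 rad) or (x of orange_bottle in the frame of bay_right between -0.003 and 0.003 m and y of orange_bottle in the frame of bay_right between -0.005 and 0.005 m and z of orange_bottle in the frame of bay_right between -0.003 and 0.003 m and angle between the z axis of orange_bottle and the z axis of bay_right, either way round below 0.07 rad)) and ((x of blue_bottle in the frame of bay_left between -0.003 and 0.003 m and y of blue_bottle in the frame of bay_left between -0.005 and 0.005 m and z of blue_bottle in the frame of bay_left between -0.003 and 0.003 m and angle between the z axis of blue_bottle and the z axis of bay_left, either way round below 0.07 rad) or (x of blue_bottle in the frame of bay_mid between -0.003 and 0.003 m and y of blue_bottle in the frame of bay_mid between -0.005 and 0.005 m and z of blue_bottle in the frame of bay_mid between -0.003 and 0.003 m and angle between the z axis of blue_bottle and the z axis of bay_mid, either way round below 0.07 rad) or (x of blue_bottle in the frame of bay_right between -0.003 and 0.003 m and y of blue_bottle in the frame of bay_right between -0.005 and 0.005 m and z of blue_bottle in the frame of bay_right between -0.003 and 0.003 m and angle between the z axis of blue_bottle and the z axis of bay_right, either way round below 0.07 rad)) and distance of blue_bottle from where it was at the start of the episode between 0.085 and 0.13 m and not (distance of green_bottle from where it was at the start of the episode between 0.085 and 0.13 m) and not (distance of orange_bottle from where it was at the start of the episode between 0.085 and 0.13 m) and value of joint carriage above 0.1175 m and linear speed of each of green_bottle, orange_bottle below 0.02 m/s); the robot touches nothing.
It fails at once if the blue-capped bottle is lifted or tipped out of its bay (height (world z) of blue_bottle above 0.113 m or angle between the z axis of blue_bottle and the z axis of bay_mid, either way round above 0.2 rad).
It fails at once if the green- or orange-capped bottle falls over or is turned on its side (angle between any of green_bottle, orange_bottle's own z axis and vertical above 1.15 rad).
It fails at once if the tube tray or the beaker is shifted by more than 25 mm (distance of any of tube_tray, beaker from where it was at the start of the episode above 0.025 m).
It fails at once if the fingers ram the push tab, the deck or the analyser with more than 60 N (contact force between the fingers and tab above 60 N or contact force between the fingers and deck above 60 N or contact force between the fingers and analyser above 60 N).
It also fails if it takes over 72 s, if anything falls off the work surface, if the arm or the gripper's body presses on something with over 40 N, if the wrist force passes 120 N, or if a joint passes its speed limit or range.

## Working session

There is one attempt and no reset: what is moved stays moved. The work goes in short steps, Python scripts to look and compute and a tool call to move; the robot and the scene stay as the last step left them, time stands still between calls to the robot, and variables do not carry over. Pictures are saved under pics/ and viewed, about 8 in all and at most 12, crops included, and the job is handed in when it is done.

Besides the shell and the picture viewer there is one more tool, called after ">>>" in YAML: its name, and indented under it one key for each argument. apply_moves: Moves the arm, as the interface text tells. Its arguments: {"type":"object","properties":{"rows":{"type":"array"}},"required":["rows"]}

```bash
mkdir -p pics; python3 - <<'E'
from station import manip
import cv2,numpy as np
s=manip.get_state(); print(s['time_s'],s['tool_pos'],s['eef_rot'],s['width'])
for n in ['scene','top']:
    im=manip.grab_frame(n); cv2.imwrite(f'pics/{n}0.png',im[:,:,::-1])
    ci=manip.camera_info(n); R=cv2.Rodrigues(np.array(ci['rvec']))[0]; print(n,ci['mtx'],(-R.T@np.array(ci['tvec']).ravel()).round(3), R.round(2).tolist())
    for o in ['green_bottle','orange_bottle','blue_bottle','tab','analyser','deck','tube_tray','beaker']:
        for d in manip.search_frame(o,n)[:3]: print(o,round(d['conf'],2),(np.array(d['rect'])*[560,420,560,420]).round(1))
E
```

```text
0.0 [0.13861672 0.60889652 0.23042785] [-3.13991126e+00  8.46051562e-05  2.91780225e+00] 1.0024874329186377
scene [[514.32445231   0.         280.20997433]
 [  0.         514.32445231 213.46069013]
 [  0.           0.           1.        ]] [1.489 0.137 1.18 ] [[-0.11, 0.99, -0.01], [0.74, 0.07, -0.67], [-0.67, -0.08, -0.74]]
green_bottle 0.81 [222.4 217.1 240.6 257.9]
green_bottle 0.65 [213.1 239.8 298.5 273.6]
orange_bottle 0.91 [277.2 220.9 290.  257.1]
blue_bottle 0.85 [235.8 318.8 253.3 341.1]
blue_bottle 0.64 [265.3 210.8 286.7 217.7]
tab 0.65 [305.7 211.3 313.8 241.6]
analyser 0.91 [ 56.6 172.2 319.  312.1]
deck 0.77 [215.9 241.3 297.7 272.2]
tube_tray 0.76 [362.6 230.8 415.3 283.8]
top [[521.21580377   0.         278.30167913]
 [  0.         521.21580377 208.80036604]
 [  0.           0.           1.        ]] [0.337 0.044 1.469] [[0.02, -1.0, 0.02], [-0.98, -0.03, -0.19], [0.19, -0.01, -0.98]]
green_bottle 0.66 [313.9 180.1 331.6 206.4]
orange_bottle 0.88 [264.8 183.4 279.4 203.2]
blue_bottle 0.64 [291.9 128.8 305.7 144.5]
blue_bottle 0.55 [288.8 180.3 309.4 208.5]
blue_bottle 0.49 [272.7 269.  296.  278.6]
analyser 0.79 [234.5 125.  486.6 248.8]
deck 0.93 [256.4 175.2 338.2 201.3]
tube_tray 0.73 [140.  194.8 193.8 238. ]
tube_tray 0.7 [290.9 181.1 307.3 206.9]
beaker 0.62 [423.8 260.9 454.1 284.7]
beaker 0.57 [255.  172.2 338.9 201.9]
```

```bash
python3 - <<'E'
import cv2
a=cv2.imread('pics/top0.png');cv2.imwrite('pics/t1.png',cv2.resize(a[110:290,120:500],None,fx=2.1,fy=2.1,interpolation=cv2.INTER_CUBIC))
E
```

```text
(no output)
```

View pics/t1.png

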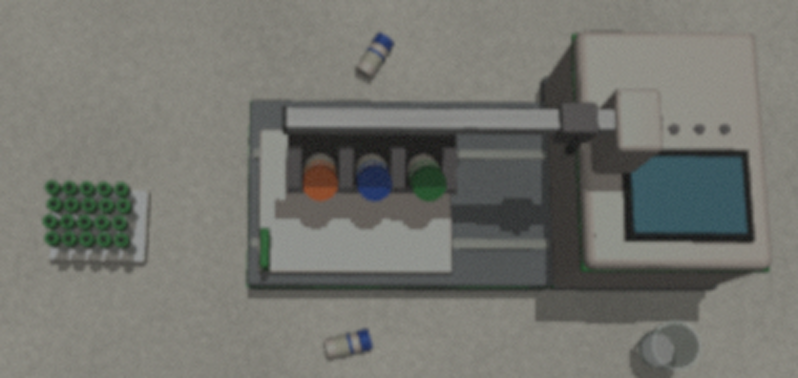

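View pics/scene0.png

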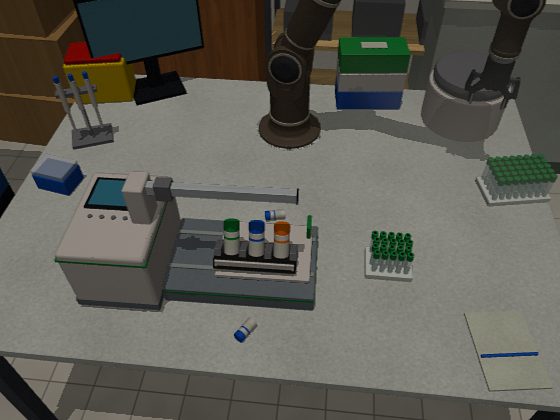

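Top view: orange is at crop (320,183) in the left bay, blue at (374,183) in the middle and green at (428,183) on the right. There are three blue candidates: the capped bottle in the bay, and two small vials lying on the bench at crop (375,55) and (348,344). The bay bottle is the largest and stands leaning, so that is the one meant. This crop is already enlarged enough to confirm it. Next I fit the row pose from the caps in both cameras.

```bash
cat > h.py <<'E'
from station import manip
import cv2,numpy as np
from scipy.optimize import least_squares
from scipy.spatial.transform import Rotation as Ro
a25=np.radians(25)
def cam(n):
    c=manip.camera_info(n); return np.array(c['mtx']),np.array(c['rvec']).ravel(),np.array(c['tvec']).ravel()
def proj(P,c): return cv2.projectPoints(np.asarray(P,float).reshape(-1,3),c[1],c[2],c[0],None)[0][:,0]
HS={'orange':(4,20),'green':(45,80),'blue':(105,130)}
def blobs(im,col,smin=90,vmin=25):
    h=cv2.cvtColor(im,cv2.COLOR_RGB2HSV); lo,hi=HS[col]
    m=cv2.inRange(h,(lo,smin,vmin),(hi,255,255))
    n,l,st,ce=cv2.connectedComponentsWithStats(m)
    return [(st[i],ce[i],l==i) for i in np.argsort(-st[1:,4])+1][:6]
t=np.linspace(0,2*np.pi,40)
CAP=np.vstack([np.c_[.021*np.cos(t),.021*np.sin(t),0*t+z] for z in (.066,.088)])
def capc(P,R,c):   # silhouette centroid of a cap
    h=cv2.convexHull(proj(P+CAP@R.T,c).astype(np.float32)*64); m=cv2.moments(h); return np.array([m['m10'],m['m01']])/m['m00']/64
def Rdeck(yaw): return Ro.from_euler('z',yaw).as_matrix()@Ro.from_euler('y',-a25).as_matrix()
E
python3 - <<'E'
from h import *
for n in ['scene','top']:
    im=cv2.imread(f'pics/{n}0.png')[:,:,::-1].copy()
    for k in HS:
        print(n,k,[(b[0].tolist(),b[1].round(1).tolist()) for b in blobs(im,k)])
E
```

```text
scene orange [([0, 0, 86, 146, 9533], [33.7, 66.0]), ([157, 0, 153, 123, 7272], [234.7, 47.5]), ([313, 10, 40, 41, 770], [336.8, 30.7]), ([400, 13, 25, 43, 593], [411.4, 34.0]), ([287, 0, 32, 43, 479], [300.8, 21.4]), ([306, 69, 31, 16, 419], [321.4, 76.4])]
scene green [([338, 37, 73, 36, 2334], [372.9, 55.2]), ([488, 153, 69, 29, 857], [525.0, 167.9]), ([372, 231, 42, 31, 848], [391.8, 246.0]), ([162, 290, 153, 13, 298], [237.7, 296.1]), ([54, 251, 97, 17, 195], [104.7, 263.2]), ([224, 219, 15, 13, 186], [231.0, 225.0])]
scene blue [([335, 76, 68, 33, 1137], [367.0, 99.5]), ([32, 165, 52, 31, 713], [60.5, 182.1]), ([249, 220, 15, 14, 196], [256.1, 226.4]), ([481, 352, 57, 6, 180], [508.8, 354.4]), ([0, 169, 9, 28, 128], [2.5, 182.7]), ([234, 330, 12, 12, 97], [239.5, 335.5])]
top orange [([264, 187, 17, 19, 261], [272.1, 196.0]), ([287, 416, 1, 2, 2], [287.0, 416.5]), ([296, 418, 1, 2, 2], [296.0, 418.5]), ([282, 411, 1, 1, 1], [282.0, 411.0]), ([277, 414, 1, 1, 1], [277.0, 414.0]), ([280, 414, 1, 1, 1], [280.0, 414.0])]
top green [([316, 190, 16, 15, 187], [323.8, 197.0]), ([0, 350, 31, 10, 174], [14.7, 354.4]), ([0, 331, 30, 11, 169], [14.1, 336.0]), ([0, 340, 30, 11, 169], [14.1, 345.2]), ([0, 322, 29, 10, 167], [13.9, 326.7]), ([0, 313, 28, 10, 155], [13.4, 317.8])]
top blue [([520, 289, 40, 40, 333], [528.8, 307.0]), ([290, 189, 16, 17, 218], [297.7, 196.8]), ([51, 128, 47, 7, 76], [74.2, 131.0]), ([291, 267, 6, 10, 38], [293.4, 271.7]), ([299, 126, 8, 7, 31], [302.3, 128.9])]
```

```bash
cat >> h.py <<'E'
def inroi(im,k,roi,**kw):
    for b in blobs(im,k,**kw):
        if roi[0]<b[1][0]<roi[2] and roi[1]<b[1][1]<roi[3]: return b
E
python3 - <<'E'
from h import *
ims={n:cv2.imread(f'pics/{n}0.png')[:,:,::-1].copy() for n in('scene','top')}
C={n:cam(n) for n in ims}
roi={'scene':(215,210,300,240),'top':(255,180,340,210)}
off={'orange':.066,'blue':0,'green':-.066}
obs={}
for n in ims:
    for k in off:
        kw=dict(smin=150) if k=='orange' else {}
        h=cv2.cvtColor(ims[n],cv2.COLOR_RGB2HSV); m=np.zeros(h.shape[:2],np.uint8);r=roi[n]; m[r[1]:r[3],r[0]:r[2]]=1
        im=ims[n]*m[...,None]; b=inroi(im,k,r,**kw); obs[n,k]=b[1]; print(n,k,b[0],b[1].round(1))
def f(p,full=False):
    R=Rdeck(p[3]); 
    return np.concatenate([capc(p[:3]+R@[0,off[k],0],R,C[n])-obs[n,k] for n,k in obs])
s=least_squares(f,[.4,0,.09,0],x_scale=.01); print(s.x.round(4)); print(f(s.x).reshape(-1,2).round(1).tolist())
# analyser origin if below seat; compare with outlines
p=s.x;Rz=Ro.from_euler('z',p[3]).as_matrix()
for n in ims:
    v=ims[n][:,:,::-1].copy()
    for P in [(-.145,-.18,.058),(-.145,.22,.058),(.105,.22,.058),(-.010,.14,.310)]:
        q=proj(np.r_[p[:2],0]+Rz@np.array(P),C[n])[0]; cv2.circle(v,tuple(int(x) for x in q.round()),2,(0,0,255),1); print(n,P,q.round(1))
    print(inroi(ims[n],'green',(255,200,330,245) if n=='top' else (300,200,320,245)))if 0 else 0
    cv2.imwrite(f'pics/{n}1.png',v)
a=cv2.imread('pics/top1.png')[110:290,200:420];b=cv2.imread('pics/scene1.png')[160:340,140:360]
cv2.imwrite('pics/cmp.png',cv2.resize(np.hstack([a,b]),None,fx=1.8,fy=1.8))
E
```

```text
scene orange [274 222  16  14 199] [281.5 228.1]
scene blue [249 220  15  14 196] [256.1 226.4]
scene green [224 219  15  13 186] [231. 225.]
top orange [265 189  15  16 185] [272.  196.9]
top blue [290 189  16  17 218] [297.7 196.8]
top green [316 190  16  15 187] [323.8 197. ]
[ 0.6573 -0.0234  0.0978  0.0969]
[[0.9, -1.4], [1.0, 0.2], [0.8, 1.6], [1.1, 1.7], [1.1, 0.0], [0.7, -1.9]]
scene (-0.145, -0.18, 0.058) [198.5 221.8]
scene (-0.145, 0.22, 0.058) [336.  222.3]
scene (0.105, 0.22, 0.058) [342.  295.2]
scene (-0.01, 0.14, 0.31) [313.3 194.6]
top (-0.145, -0.18, 0.058) [365.4 240.9]
top (-0.145, 0.22, 0.058) [219.1 251.4]
top (0.105, 0.22, 0.058) [214.4 162.7]
top (-0.01, 0.14, 0.31) [240.7 178. ]
```

View pics/cmp.png

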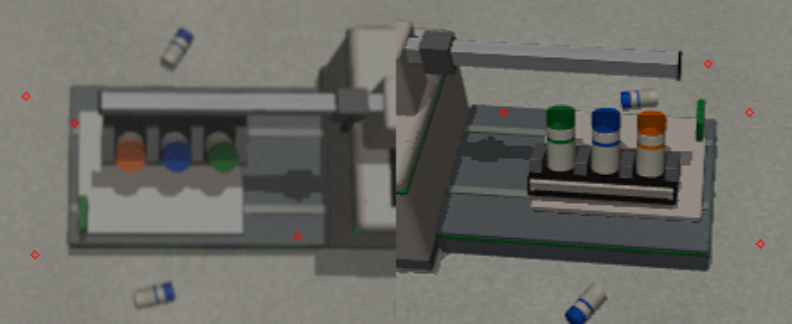

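```bash
python3 - <<'E'
from h import *
C={n:cam(n) for n in('scene','top')}
off={'orange':.066,'blue':0,'green':-.066}
O={'scene':[(281.5,228.1),(256.1,226.4),(231,225)],'top':[(272,196.9),(297.7,196.8),(323.8,197)]}
def f(p):
    R=Rdeck(p[3]); return np.concatenate([capc(p[:3]+R@[0,off[k],0],R,C[n])-O[n][i] for n in O for i,k in enumerate(off)])
s=least_squares(f,[.6,0,.09,0],x_scale=[.1,.1,.1,.1],diff_step=1e-2); p=s.x
print(p.round(4),f(p).reshape(-1,2).round(1).tolist())
Rz=Ro.from_euler('z',p[3]).as_matrix()
for n in C: print(n,[proj(p[:3]*[1,1,0]+Rz@np.array(P),C[n])[0].round(0).tolist() for P in [(-.145,-.24,.058),(-.145,.16,.058),(.105,.16,.058)]])
c=cam('wrist');R=cv2.Rodrigues(c[1])[0];s=manip.get_state();Rt=Ro.from_euler('xyz',s['eef_rot']).as_matrix()
print('wristcam in tool', (Rt.T@(-R.T@c[2]-s['tool_pos'])).round(3),(Rt.T@R.T).round(3).tolist(),c[0][0])
E
```

```text
[ 0.6573 -0.0256  0.0982  0.0243] [[0.9, -0.1], [1.0, 0.1], [1.0, 0.1], [1.0, -0.2], [1.1, 0.0], [0.8, -0.1]]
scene [[182.0, 217.0], [318.0, 225.0], [315.0, 299.0]]
top [[385.0, 246.0], [238.0, 246.0], [239.0, 157.0]]
wristcam in tool [ 0.085 -0.001 -0.143] [[0.0, -0.945, -0.327], [1.0, -0.0, 0.001], [-0.001, -0.327, 0.945]] [293.85052661   0.         275.8562573 ]
```

```bash
cat >> h.py <<'E'
def pose():
    s=manip.get_state(); return np.array(s['tool_pos']),Ro.from_euler('xyz',s['eef_rot']).as_matrix(),s
def Rtool(yaw,tilt=a25):   # jaws along slope, tool x ~ +y
    return Ro.from_euler('z',yaw).as_matrix()@np.array([[0,np.cos(tilt),np.sin(tilt)],[1,0,0],[0,np.sin(tilt),-np.cos(tilt)]])
def plan(P,R,n,p0=None,R0=None,grip=1):
    if p0 is None: p0,R0,_=pose()
    w=Ro.from_matrix(R0.T@R).as_rotvec()/n; Rc=R0.copy(); pc=np.array(p0)
    print('plan to',np.round(P,3),'rot/row',w.round(3).tolist())
    for i in range(n):
        print('   t',(Rc.T@(np.array(P)-p0)/n*100).round(2).tolist()); Rc=Rc@Ro.from_rotvec(w).as_matrix()
E
python3 - <<'E'
from h import *
yaw=.0243; S=np.array([.657,-.0256,.098]); D=Rdeck(yaw)
plan(S+D@[0,.066,.16],Rtool(yaw),16)
E
```

```text
plan to [0.588 0.039 0.243] rot/row [-0.023, -0.018, 0.081]
   t [-3.53, -2.85, -0.07]
   t [-3.75, -2.56, -0.07]
   t [-3.95, -2.24, -0.06]
   t [-4.12, -1.91, -0.03]
   t [-4.26, -1.57, 0.0]
   t [-4.37, -1.22, 0.05]
   t [-4.45, -0.87, 0.1]
   t [-4.51, -0.5, 0.17]
   t [-4.53, -0.14, 0.24]
   t [-4.52, 0.22, 0.33]
   t [-4.48, 0.58, 0.42]
   t [-4.41, 0.93, 0.51]
   t [-4.31, 1.27, 0.62]
   t [-4.19, 1.6, 0.73]
   t [-4.03, 1.92, 0.84]
   t [-3.84, 2.22, 0.96]
```

>>> apply_moves:
  rows:
    - {"translation":[-3.53,-2.85,-0.07],"rot":[-0.023,-0.018,0.081],"grip":1}
    - {"translation":[-3.75,-2.56,-0.07],"rot":[-0.023,-0.018,0.081],"grip":1}
    - {"translation":[-3.95,-2.24,-0.06],"rot":[-0.023,-0.018,0.081],"grip":1}
    - {"translation":[-4.12,-1.91,-0.03],"rot":[-0.023,-0.018,0.081],"grip":1}
    - {"translation":[-4.26,-1.57,0.0],"rot":[-0.023,-0.018,0.081],"grip":1}

```text
time_s: 1.52
tool_pos: [0.2802, 0.43, 0.2353]
eef_rot: [3.01, 0.064, 2.505]
wrist_force: [0.7, 0.8, -0.7]
width: 1.0
```

>>> apply_moves:
  rows:
    - {"translation":[-4.37,-1.22,0.05],"rot":[-0.023,-0.018,0.081],"grip":1}
    - {"translation":[-4.45,-0.87,0.1],"rot":[-0.023,-0.018,0.081],"grip":1}
    - {"translation":[-4.51,-0.5,0.17],"rot":[-0.023,-0.018,0.081],"grip":1}
    - {"translation":[-4.53,-0.14,0.24],"rot":[-0.023,-0.018,0.081],"grip":1}
    - {"translation":[-4.52,0.22,0.33],"rot":[-0.023,-0.018,0.081],"grip":1}

```text
time_s: 2.15
tool_pos: [0.4208, 0.252, 0.2392]
eef_rot: [2.865, 0.07, 2.09]
wrist_force: [-0.2, 0.5, 0.7]
width: 1.0
```

```bash
python3 - <<'E'
from h import *
yaw=.0243; S=np.array([.657,-.0256,.098]); D=Rdeck(yaw)
p,R,s=pose();print(s['time_s'],p,np.round(s['qpos'],2))
plan(S+D@[0,.066,.16],Rtool(yaw),7)
E
```

```text
2.15 [0.42082258 0.25200592 0.23916907] [-1.07  0.    0.35  2.13  0.18  0.75 -0.31]
plan to [0.588 0.039 0.243] rot/row [-0.02, -0.015, 0.07]
   t [-3.82, 0.48, 0.36]
   t [-3.77, 0.74, 0.43]
   t [-3.71, 0.99, 0.51]
   t [-3.62, 1.23, 0.58]
   t [-3.52, 1.47, 0.67]
   t [-3.4, 1.7, 0.75]
   t [-3.26, 1.91, 0.84]
```

>>> apply_moves:
  rows:
    - {"translation":[-3.82,0.48,0.36],"rot":[-0.02,-0.015,0.07],"grip":1}
    - {"translation":[-3.77,0.74,0.43],"rot":[-0.02,-0.015,0.07],"grip":1}
    - {"translation":[-3.71,0.99,0.51],"rot":[-0.02,-0.015,0.07],"grip":1}
    - {"translation":[-3.62,1.23,0.58],"rot":[-0.02,-0.015,0.07],"grip":1}
    - {"translation":[-3.52,1.47,0.67],"rot":[-0.02,-0.015,0.07],"grip":1}

```text
time_s: 2.78
tool_pos: [0.5403, 0.1002, 0.2417]
eef_rot: [2.746, 0.026, 1.735]
wrist_force: [-0.4, 0.7, -0.6]
width: 0.996
```

>>> apply_moves:
  rows:
    - {"translation":[-3.4,1.7,0.75],"rot":[-0.02,-0.015,0.07],"grip":1}
    - {"translation":[-3.26,1.91,0.84],"rot":[-0.02,-0.015,0.07],"grip":1}
    - {"translation":[0,0,0],"rot":[0,0,0],"grip":1}

```text
time_s: 3.15
tool_pos: [0.5883, 0.0377, 0.2426]
eef_rot: [2.705, -0.002, 1.592]
wrist_force: [-0.6, 0.0, -0.5]
width: 0.994
```

```bash
python3 - <<'E'
from h import *
yaw=.0243; S=np.array([.657,-.0256,.098]); D=Rdeck(yaw)
p,R,s=pose();print(s['time_s'],p,np.round(s['qpos'],2), (D.T@(p-S)).round(4), Ro.from_matrix(Rtool(yaw).T@R).as_rotvec().round(3))
c=cam('wrist');im=manip.grab_frame('wrist');v=im[:,:,::-1].copy()
off={'orange':.066,'blue':0,'green':-.066}
for k in off:
    b=blobs(im,k)[0]; print(k,b[0].tolist(),b[1].round(1),'pred cap',capc(S+D@[0,off[k],0],D,c).round(1))
    hull=cv2.convexHull(proj(S+D@[0,off[k],0]+CAP@D.T,c).astype(np.float32)).astype(int); cv2.polylines(v,[hull],1,(255,255,255),1)
for P in [[(-.021,-.1,.02),(-.021,.1,.02)],[(-.021,-.0565,0.022),(.045,-.0565,.022)],[(-.021,-.0425,0.022),(.045,-.0425,.022)],[(-.021,.0235,0.022),(.045,.0235,.022)]]:
    q=proj(S+np.array(P)@D.T,c).astype(int); cv2.line(v,tuple(map(int,q[0])),tuple(map(int,q[1])),(0,0,255),1)
cv2.imwrite('pics/w1.png',v)
E
```

```text
3.15 [0.58834216 0.03766587 0.24257196] [-0.75  0.12  0.62  2.08 -0.03  0.54 -0.1 ] [0.0003 0.0649 0.1594] [-0.     0.001  0.004]
orange [251, 174, 55, 65, 2686] [277.7 207.4] pred cap [276.  209.3]
blue [253, 252, 51, 54, 2127] [277.5 279.1] pred cap [276.3 278.8]
green [255, 313, 45, 51, 1845] [277.3 338.2] pred cap [276.5 337.7]
```

View pics/w1.png

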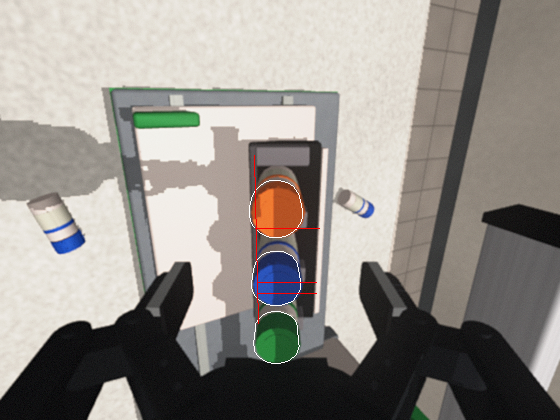

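The overlay fits within about 1 mm; all three caps lie on their predicted outlines. I'll descend along the orange bottle's axis and grip it.

>>> apply_moves:
  rows:
    - {"translation":[0.05,0.05,2.5],"rot":[0,0,0],"grip":1}
    - {"translation":[0.05,0,2.6],"rot":[0,0,0],"grip":1}
    - {"translation":[0,0,2.6],"rot":[0,0,0],"grip":1}
    - {"translation":[0,0,2.6],"rot":[0,0,0],"grip":1}
    - {"translation":[0,0,2.4],"rot":[0,0,0],"grip":1}

```text
time_s: 3.82
tool_pos: [0.6411, 0.0448, 0.1264]
eef_rot: [2.707, -0.003, 1.599]
wrist_force: [-0.6, -0.7, -0.4]
width: 1.002
```

>>> apply_moves:
  rows:
    - {"translation":[0,0,0],"rot":[0,0,0],"grip":0}
    - {"translation":[0,0,0],"rot":[0,0,0],"grip":0}
    - {"translation":[0,0,0],"rot":[0,0,0],"grip":0}
    - {"translation":[0,0,0],"rot":[0,0,0],"grip":0}
    - {"translation":[0,0,0],"rot":[0,0,0],"grip":0}

```text
time_s: 4.45
tool_pos: [0.6419, 0.0434, 0.1288]
eef_rot: [2.704, -0.003, 1.597]
wrist_force: [-3.1, 0.4, 7.8]
width: 0.472
```

```bash
cat >> h.py <<'E'
yaw=.0243; S=np.array([.6578,-.0251,.098]); D=Rdeck(yaw)
def where():
    p,R,s=pose(); print('t',s['time_s'],'p',p.round(4),'deck',(D.T@(p-S)).round(4),'rotdev',Ro.from_matrix(Rtool(yaw).T@R).as_rotvec().round(3),'F',np.round(s['wrist_force'],1),'w',round(s['width'],3)); return p,R,s
E
python3 - <<'E'
from h import *
where()
E
```

```text
t 4.45 p [0.6419 0.0434 0.1288] deck [0.0002 0.0689 0.0339] rotdev [-0.001  0.004 -0.   ] F [-3.1  0.4  7.8] w 0.472
```

>>> apply_moves:
  rows:
    - {"translation":[0,0,-1.0],"rot":[0,0,0],"grip":0}
    - {"translation":[0,0,-2.5],"rot":[0,0,0],"grip":0}
    - {"translation":[0,0,-3],"rot":[0,0,0],"grip":0}
    - {"translation":[0,0,-3],"rot":[0,0,0],"grip":0}
    - {"translation":[0,0,-1.5],"rot":[0,0,0],"grip":0}

```text
time_s: 5.08
tool_pos: [0.594, 0.0413, 0.2284]
eef_rot: [2.706, -0.003, 1.596]
wrist_force: [-0.3, 0.6, -0.6]
width: 0.473
```

>>> apply_moves:
  rows:
    - {"translation":[0,0,0],"rot":[0,0,0],"grip":0}

```text
time_s: 5.2
tool_pos: [0.5946, 0.0418, 0.2281]
eef_rot: [2.705, -0.004, 1.597]
wrist_force: [0.3, 0.3, -1.2]
width: 0.473
```

```bash
cat >> h.py <<'E'
def capfit(k,n='wrist',crop=None,**kw):
    """fit cap position (deck-aligned orientation R of tool) relative to tool; returns bottle underside centre in tool frame"""
    p,R,s=pose(); c=cam(n); im=manip.grab_frame(n)
    bs=blobs(im,k,**kw)
    return p,R,s,c,im,bs
E
python3 - <<'E'
from h import *
p,R,s=where()
c=cam('wrist');im=manip.grab_frame('wrist')
b=blobs(im,'orange',smin=120)[0];print(b[0].tolist(),b[1])
Rb=R@np.diag([1,-1,-1])  # bottle axes when gripped coaxial
for dx,dz in [(0,.034),(-.003,.034),(0,.030),(-.003,.030)]:
    P=p+R@[dx,0,dz]; q=proj(P+CAP@Rb.T,c); print(dx,dz,'pred bbox',q.min(0).round(1),q.max(0).round(1),capc(P,Rb,c).round(1))
v=im[:,:,::-1].copy();cv2.polylines(v,[cv2.convexHull(q).astype(int)],1,(255,255,255),1);cv2.imwrite('pics/w2.png',v)
# planned drop spot free? project into top view & vial positions
t=cam('top');print('drop spot px',proj([[.41,-.12,0],[.41,-.12,.088]],t).round(0).tolist())
E
```

```text
t 5.2 p [0.5946 0.0418 0.2281] deck [-0.0008  0.0684  0.144 ] rotdev [-0.     0.004 -0.   ] F [ 0.3  0.3 -1.2] w 0.473
[222, 265, 108, 100, 8580] [275.59988345 316.87750583]
0 0.034 pred bbox [221.4 257.1] [331.9 376.4] [276.6 318.5]
-0.003 0.034 pred bbox [221.9 263.2] [331.4 382. ] [276.6 324.3]
0 0.03 pred bbox [219.5 261.9] [333.9 385.5] [276.6 325.5]
-0.003 0.03 pred bbox [220.  268.2] [333.4 391.1] [276.6 331.5]Traceback (most recent call last):
  File "<stdin>", line 8, in <module>
cv2.error: OpenCV(4.12.0) /io/opencv/modules/imgproc/src/convhull.cpp:143: error: (-215:Assertion failed) total >= 0 && (depth == CV_32F || depth == CV_32S) in function 'convexHull'
```

```bash
python3 - <<'E'
from h import *
plan([.41,-.117,.2],Rtool(yaw,0),8)
plan([.41,-.117,.045],Rtool(yaw,0),5,np.array([.41,-.117,.2]),Rtool(yaw,0))
t=cam('top');q=proj([[.41,-.12,0],[.41,-.12,.088]],t);print(q.round(0).tolist())
a=cv2.imread('pics/top0.png');u=int(q[0][0]);w=int(q[0][1]);print(a[w-14:w+14,u-14:u+14].std((0,1)),a[w-14:w+14,u-14:u+14].mean((0,1)))
E
```

```text
plan to [ 0.41  -0.117  0.2  ] rot/row [0.054, -0.0, 0.0]
   t [-1.93, -2.28, -0.69]
   t [-1.93, -2.31, -0.57]
   t [-1.93, -2.34, -0.44]
   t [-1.93, -2.36, -0.31]
   t [-1.93, -2.37, -0.18]
   t [-1.93, -2.38, -0.05]
   t [-1.93, -2.38, 0.08]
   t [-1.93, -2.37, 0.21]
plan to [ 0.41  -0.117  0.045] rot/row [0.0, 0.0, 0.0]
   t [0.0, 0.0, 3.1]
   t [0.0, 0.0, 3.1]
   t [0.0, 0.0, 3.1]
   t [0.0, 0.0, 3.1]
   t [0.0, 0.0, 3.1]
[[328.0, 286.0], [331.0, 284.0]]
[2.41937322 2.52159044 2.5554235 ] [125.77423469 133.60714286 134.86479592]
```

>>> apply_moves:
  rows:
    - {"translation":[-1.93,-2.28,-0.69],"rot":[0.054,0,0],"grip":0}
    - {"translation":[-1.93,-2.31,-0.57],"rot":[0.054,0,0],"grip":0}
    - {"translation":[-1.93,-2.34,-0.44],"rot":[0.054,0,0],"grip":0}
    - {"translation":[-1.93,-2.36,-0.31],"rot":[0.054,0,0],"grip":0}
    - {"translation":[-1.93,-2.37,-0.18],"rot":[0.054,0,0],"grip":0}

```text
time_s: 5.88
tool_pos: [0.4785, -0.0586, 0.2091]
eef_rot: [2.979, -0.002, 1.596]
wrist_force: [0.5, -0.7, -1.0]
width: 0.472
```

>>> apply_moves:
  rows:
    - {"translation":[-1.93,-2.38,-0.05],"rot":[0.054,0,0],"grip":0}
    - {"translation":[-1.93,-2.38,0.08],"rot":[0.054,0,0],"grip":0}
    - {"translation":[-1.93,-2.37,0.21],"rot":[0.054,0,0],"grip":0}
    - {"translation":[0,0,3],"rot":[0,0,0],"grip":0}
    - {"translation":[0,0,3],"rot":[0,0,0],"grip":0}

```text
time_s: 6.5
tool_pos: [0.4107, -0.1177, 0.1383]
eef_rot: [3.138, -0.003, 1.596]
wrist_force: [1.0, 0.3, -1.0]
width: 0.47
```

>>> apply_moves:
  rows:
    - {"translation":[0,0,3],"rot":[0,0,0],"grip":0}
    - {"translation":[0,0,3],"rot":[0,0,0],"grip":0}
    - {"translation":[0,0,2],"rot":[0,0,0],"grip":0}
    - {"translation":[0,0,0],"rot":[0,0,0],"grip":0}
    - {"translation":[0,0,0],"rot":[0,0,0],"grip":0}

```text
time_s: 7.12
tool_pos: [0.4112, -0.1176, 0.0598]
eef_rot: [3.138, -0.002, 1.596]
wrist_force: [-0.5, 0.1, -0.6]
width: 0.474
```

```bash
python3 - <<'E'
from h import *
p,R,s=where(); print(Ro.from_matrix(Rtool(yaw,0).T@R).as_rotvec().round(3),np.round(s['qpos'],2))
E
```

```text
t 7.125 p [ 0.4112 -0.1176  0.0598] deck [-0.2416 -0.0865  0.0705] rotdev [ 0.433  0.002 -0.001] F [-0.5  0.1 -0.6] w 0.474
[-0.003  0.002 -0.001] [-0.35  0.39  0.63  2.26 -0.41  0.6   0.61]
```

>>> apply_moves:
  rows:
    - {"translation":[0,0,1.2],"rot":[0,0,0],"grip":0}
    - {"translation":[0,0,1.0],"rot":[0,0,0],"grip":0}
    - {"translation":[0,0,0.2],"rot":[0,0,0],"grip":0}
    - {"translation":[0,0,0],"rot":[0,0,0],"grip":0}

```text
time_s: 7.62
tool_pos: [0.411, -0.1173, 0.0354]
eef_rot: [3.138, -0.002, 1.596]
wrist_force: [0.4, 0.2, -1.4]
width: 0.472
```

>>> apply_moves:
  rows:
    - {"translation":[0,0,0.2],"rot":[0,0,0],"grip":0}
    - {"translation":[0,0,0],"rot":[0,0,0],"grip":0}

```text
time_s: 7.88
tool_pos: [0.4116, -0.1175, 0.0343]
eef_rot: [3.137, -0.003, 1.596]
wrist_force: [-2.6, 0.2, 11.3]
width: 0.476
```

>>> apply_moves:
  rows:
    - {"translation":[0,0,-0.1],"rot":[0,0,0],"grip":0}
    - {"translation":[0,0,0],"rot":[0,0,0],"grip":1}
    - {"translation":[0,0,0],"rot":[0,0,0],"grip":1}
    - {"translation":[0,0,0],"rot":[0,0,0],"grip":1}
    - {"translation":[0,0,0],"rot":[0,0,0],"grip":1}

```text
time_s: 8.5
tool_pos: [0.4112, -0.1172, 0.0345]
eef_rot: [3.138, -0.002, 1.597]
wrist_force: [-0.4, -0.1, -0.9]
width: 0.998
```

>>> apply_moves:
  rows:
    - {"translation":[0,0,-2.5],"rot":[0,0,0],"grip":1}
    - {"translation":[0,0,-4],"rot":[0,0,0],"grip":1}
    - {"translation":[0,0,-4],"rot":[0,0,0],"grip":1}
    - {"translation":[0,0,-4],"rot":[0,0,0],"grip":1}
    - {"translation":[0,0,-4],"rot":[0,0,0],"grip":1}

```text
time_s: 9.12
tool_pos: [0.4102, -0.1177, 0.2207]
eef_rot: [3.138, -0.002, 1.596]
wrist_force: [0.3, 1.3, -0.5]
width: 0.999
```

```bash
python3 - <<'E'
from h import *
p,R,s=where()
c=cam('wrist');im=manip.grab_frame('wrist');b=blobs(im,'orange',smin=120)[0];print(b[0].tolist(),b[1])
P=np.array([.411,-.120,0]);print('pred',capc(P,np.eye(3),c))
plan(S+D@[0,-.066,.15],Rtool(yaw),8)
print(proj([S+D@[0,-.066,0]],cam('top')))
E
```

```text
t 9.125 p [ 0.4102 -0.1177  0.2207] deck [-0.1745 -0.0866  0.2168] rotdev [ 0.433  0.003 -0.001] F [ 0.3  1.3 -0.5] w 0.999
[257, 166, 42, 49, 1536] [277.36458333 191.54427083]
pred [276.6329279 191.6383003]
plan to [ 0.596 -0.093  0.234] rot/row [-0.053, -0.0, -0.0]
   t [0.27, 2.3, -0.09]
   t [0.27, 2.3, 0.03]
   t [0.27, 2.3, 0.15]
   t [0.27, 2.29, 0.28]
   t [0.27, 2.27, 0.4]
   t [0.27, 2.25, 0.52]
   t [0.27, 2.22, 0.64]
   t [0.27, 2.18, 0.76]
[[321.3973266  190.44858441]]
```

>>> apply_moves:
  rows:
    - {"translation":[0.27,2.3,-0.09],"rot":[-0.053,0,0],"grip":1}
    - {"translation":[0.27,2.3,0.03],"rot":[-0.053,0,0],"grip":1}
    - {"translation":[0.27,2.3,0.15],"rot":[-0.053,0,0],"grip":1}
    - {"translation":[0.27,2.29,0.28],"rot":[-0.053,0,0],"grip":1}
    - {"translation":[0.27,2.27,0.4],"rot":[-0.053,0,0],"grip":1}

```text
time_s: 9.8
tool_pos: [0.5258, -0.1012, 0.2243]
eef_rot: [2.871, -0.002, 1.597]
wrist_force: [-0.1, -0.6, -0.3]
width: 0.998
```

>>> apply_moves:
  rows:
    - {"translation":[0.27,2.25,0.52],"rot":[-0.053,0,0],"grip":1}
    - {"translation":[0.27,2.22,0.64],"rot":[-0.053,0,0],"grip":1}
    - {"translation":[0.27,2.18,0.76],"rot":[-0.053,0,0],"grip":1}
    - {"translation":[0,0,0],"rot":[0,0,0],"grip":1}

```text
time_s: 10.3
tool_pos: [0.5941, -0.0912, 0.2266]
eef_rot: [2.715, -0.002, 1.597]
wrist_force: [-0.6, -0.6, -0.5]
width: 1.003
```

```bash
python3 - <<'E'
from h import *
p,R,s=where()
c=cam('wrist');im=manip.grab_frame('wrist')
for k,o in [('green',-.066),('blue',0)]:
  P=capc(S+D@[0,o,0],D,c)
  print(k,P.round(1),[(b[0].tolist(),b[1].round(1)) for b in blobs(im,k)[:2]])
E
```

```text
t 10.3 p [ 0.5941 -0.0912  0.2266] deck [-0.0049 -0.0646  0.1442] rotdev [ 0.01   0.003 -0.001] F [-0.6 -0.6 -0.5] w 1.003
green [283.6 219.5] [([256, 191, 57, 59, 2648], array([283.8, 220.3])), ([267, 183, 34, 8, 50], array([284.3, 185.2]))]
blue [284.7 131.2] [([253, 99, 65, 66, 3275], array([285.3, 131.5])), ([9, 106, 44, 24, 721], array([ 30. , 117.2]))]
```

>>> apply_moves:
  rows:
    - {"translation":[-0.15,0.48,1.0],"rot":[-0.01,0,0],"grip":1}
    - {"translation":[0,0,2.5],"rot":[0,0,0],"grip":1}
    - {"translation":[0,0,2.6],"rot":[0,0,0],"grip":1}
    - {"translation":[0,0,2.6],"rot":[0,0,0],"grip":1}
    - {"translation":[0,0,2.4],"rot":[0,0,0],"grip":1}

```text
time_s: 10.98
tool_pos: [0.6452, -0.0913, 0.1278]
eef_rot: [2.705, -0.003, 1.597]
wrist_force: [-1.0, 0.5, 0.1]
width: 1.001
```

```bash
python3 -c "
from h import *
where()"
```

```text
t 10.975 p [ 0.6452 -0.0913  0.1278] deck [-0.0003 -0.0659  0.0331] rotdev [ 0.     0.003 -0.   ] F [-1.   0.5  0.1] w 1.001
```

>>> apply_moves:
  rows:
    - {"translation":[0,0,0],"rot":[0,0,0],"grip":0}
    - {"translation":[0,0,0],"rot":[0,0,0],"grip":0}
    - {"translation":[0,0,0],"rot":[0,0,0],"grip":0}
    - {"translation":[0,0,0],"rot":[0,0,0],"grip":0}
    - {"translation":[0,0,0],"rot":[0,0,0],"grip":0}

```text
time_s: 11.6
tool_pos: [0.6454, -0.0916, 0.13]
eef_rot: [2.703, -0.003, 1.596]
wrist_force: [-6.2, -0.1, 7.5]
width: 0.473
```

```bash
python3 -c "
from h import *
where()"
```

```text
t 11.6 p [ 0.6454 -0.0916  0.13  ] deck [ 0.0008 -0.0662  0.0349] rotdev [-0.003  0.003  0.   ] F [-6.2 -0.1  7.5] w 0.473
```

>>> apply_moves:
  rows:
    - {"translation":[0,0,-1.0],"rot":[0,0,0],"grip":0}
    - {"translation":[0,0,-2.5],"rot":[0,0,0],"grip":0}
    - {"translation":[0,0,-3],"rot":[0,0,0],"grip":0}
    - {"translation":[0,0,-3],"rot":[0,0,0],"grip":0}
    - {"translation":[0,0,-2],"rot":[0,0,0],"grip":0}

```text
time_s: 12.22
tool_pos: [0.5962, -0.0929, 0.2346]
eef_rot: [2.703, -0.003, 1.596]
wrist_force: [-0.3, 0.1, -1.1]
width: 0.473
```

>>> apply_moves:
  rows:
    - {"translation":[2,0,0],"rot":[0,0,0],"grip":0}
    - {"translation":[4,0,0],"rot":[0,0,0],"grip":0}
    - {"translation":[4,0,0],"rot":[0,0,0],"grip":0}
    - {"translation":[3.2,0,0],"rot":[0,0,0],"grip":0}
    - {"translation":[0,0,0],"rot":[0,0,0],"grip":0}

```text
time_s: 12.85
tool_pos: [0.5929, 0.0425, 0.2334]
eef_rot: [2.704, -0.003, 1.602]
wrist_force: [0.1, 1.0, -1.3]
width: 0.476
```

```bash
python3 - <<'E'
from h import *
p,R,s=where()
c=cam('wrist');im=manip.grab_frame('wrist')
b=blobs(im,'green')[0];print(b[0].tolist(),b[1])
Rb=R@np.diag([1,-1,-1])
for dx,dz in [(0,.034),(-.003,.034),(0,.036)]:
    P=p+R@[dx,0,dz]; q=proj(P+CAP@Rb.T,c); print(dx,dz,q.min(0).round(1),q.max(0).round(1))
# carriage check: blue + tab in scene
im=manip.grab_frame('top');cv2.imwrite('pics/top2.png',im[:,:,::-1])
for d in manip.search_frame('tab','top')[:2]: print('tab',round(d['conf'],2),(np.array(d['rect'])*[560,420,560,420]).round(1))
b=inroi(im,'blue',(280,180,320,215));print('blue top',b and b[1],capc(S,D,cam('top')))
v=cv2.imread('pics/top2.png');
cv2.imwrite('pics/wt.png',np.hstack([cv2.resize(v[120:300,210:400],(418,396),interpolation=cv2.INTER_CUBIC),cv2.resize(manip.grab_frame('wrist')[:,:,::-1][:,130:500],(370,396))]))
E
```

```text
t 12.85 p [0.5929 0.0425 0.2334] deck [-1.000e-04  6.920e-02  1.495e-01] rotdev [-0.001  0.006 -0.005] F [ 0.1  1.  -1.3] w 0.476
[223, 259, 107, 105, 9169] [275.74152034 313.35380085]
0 0.034 [221.4 257.1] [332.  376.5]
-0.003 0.034 [221.9 263.3] [331.5 382. ]
0 0.036 [222.4 254.8] [331.1 372.1]
tab 0.68 [425.8 263.1 453.9 284.4]
tab 0.54 [320.9 279.8 339.6 292.6]
blue top [297.73660714 196.72321429] [298.59953831 196.64014927]
```

View pics/wt.png

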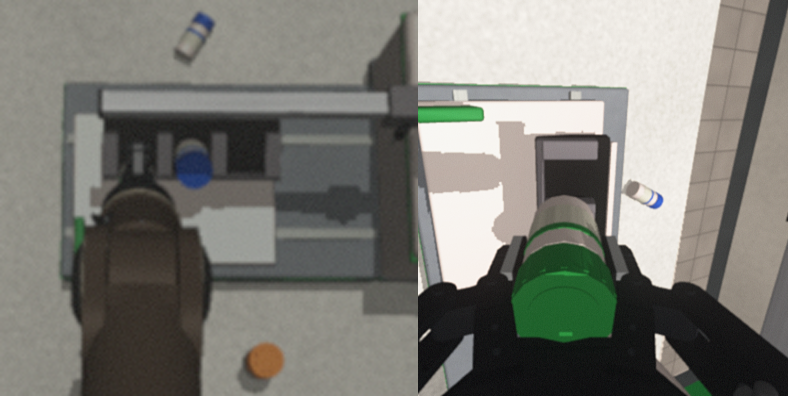

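>>> apply_moves:
  rows:
    - {"translation":[-0.2,0.3,1.5],"rot":[0,0,0.005],"grip":0}
    - {"translation":[0,0,2.5],"rot":[0,0,0],"grip":0}
    - {"translation":[0,0,2.5],"rot":[0,0,0],"grip":0}
    - {"translation":[0,0,1.2],"rot":[0,0,0],"grip":0}
    - {"translation":[0,0,0],"rot":[0,0,0],"grip":0}

```text
time_s: 13.68
tool_pos: [0.6286, 0.0369, 0.1642]
eef_rot: [2.705, -0.004, 1.59]
wrist_force: [-0.3, 0.1, -0.4]
width: 0.475
```

```bash
python3 -c "
from h import *
where()"
```

```text
t 13.675 p [0.6286 0.0369 0.1642] deck [0.0029 0.0627 0.0717] rotdev [-0.     0.001  0.006] F [-0.3  0.1 -0.4] w 0.475
```

>>> apply_moves:
  rows:
    - {"translation":[0.4,0,0],"rot":[0,0,-0.006],"grip":0}
    - {"translation":[0,0,0.8],"rot":[0,0,0],"grip":0}
    - {"translation":[0,0,0],"rot":[0,0,0],"grip":0}

```text
time_s: 14.05
tool_pos: [0.6321, 0.0428, 0.1573]
eef_rot: [2.704, -0.002, 1.598]
wrist_force: [-0.7, 0.4, -1.6]
width: 0.477
```

```bash
python3 -c "
from h import *
where()"
```

```text
t 14.05 p [0.6321 0.0428 0.1573] deck [0.0032 0.0685 0.064 ] rotdev [-0.001  0.003 -0.002] F [-0.7  0.4 -1.6] w 0.477
```

>>> apply_moves:
  rows:
    - {"translation":[-0.1,0,1],"rot":[0,0,0],"grip":0}
    - {"translation":[0,0,1.2],"rot":[0,0,0],"grip":0}
    - {"translation":[0,0,0],"rot":[0,0,0],"grip":0}
    - {"translation":[0,0,0],"rot":[0,0,0],"grip":0}

```text
time_s: 14.55
tool_pos: [0.6414, 0.0412, 0.1373]
eef_rot: [2.704, -0.002, 1.597]
wrist_force: [-0.2, -0.7, -1.0]
width: 0.469
```

```bash
python3 -c "
from h import *
where()"
```

```text
t 14.55 p [0.6414 0.0412 0.1373] deck [0.0033 0.0667 0.0419] rotdev [-0.001  0.002 -0.001] F [-0.2 -0.7 -1. ] w 0.469
```

>>> apply_moves:
  rows:
    - {"translation":[0,0,0.55],"rot":[0,0,0],"grip":0}
    - {"translation":[0,-0.15,0],"rot":[0,0,0],"grip":0}
    - {"translation":[0,-0.1,0],"rot":[0,0,0],"grip":0}
    - {"translation":[0,0,0],"rot":[0,0,0],"grip":0}

```text
time_s: 15.05
tool_pos: [0.6415, 0.0417, 0.1317]
eef_rot: [2.704, -0.002, 1.598]
wrist_force: [0.1, -0.8, -1.0]
width: 0.471
```

```bash
python3 -c "
from h import *
p,R,s=where();print(D.T@s['wrist_force'])"
```

```text
t 15.05 p [0.6415 0.0417 0.1317] deck [0.0009 0.0672 0.0367] rotdev [-0.002  0.003 -0.001] F [ 0.1 -0.8 -1. ] w 0.471
[-0.3615324  -0.80106549 -0.95709537]
```

No contact yet, so I'll ease down and towards the lip.

>>> apply_moves:
  rows:
    - {"translation":[0,0,0.2],"rot":[0,0,0],"grip":0}
    - {"translation":[0,-0.1,0],"rot":[0,0,0],"grip":0}
    - {"translation":[0,0,0],"rot":[0,0,0],"grip":0}

```text
time_s: 15.42
tool_pos: [0.6422, 0.0417, 0.1298]
eef_rot: [2.702, -0.002, 1.598]
wrist_force: [0.9, 0.5, 1.7]
width: 0.467
```

```bash
python3 -c "
from h import *
p,R,s=where();print(D.T@s['wrist_force'])"
```

```text
t 15.425 p [0.6422 0.0417 0.1298] deck [0.0008 0.0672 0.0348] rotdev [-0.003  0.003 -0.001] F [0.9 0.5 1.7] w 0.467
[1.52815602 0.43723514 1.14609838]
```

>>> apply_moves:
  rows:
    - {"translation":[0,-0.1,0.1],"rot":[0,0,0],"grip":0}
    - {"translation":[0,0,0],"rot":[0,0,0],"grip":0}

```text
time_s: 15.68
tool_pos: [0.6422, 0.0418, 0.1298]
eef_rot: [2.701, -0.003, 1.597]
wrist_force: [-4.5, 0.1, 12.9]
width: 0.468
```

```bash
python3 -c "
from h import *
p,R,s=where();print(D.T@s['wrist_force'])"
```

```text
t 15.675 p [0.6422 0.0418 0.1298] deck [0.0008 0.0672 0.0347] rotdev [-0.005  0.004 -0.001] F [-4.5  0.1 12.9] w 0.468
[ 1.38827697  0.24864358 13.62508657]
```

>>> apply_moves:
  rows:
    - {"translation":[0,-0.15,-0.1],"rot":[0,0,0],"grip":0}
    - {"translation":[0,0,0],"rot":[0,0,0],"grip":0}

```text
time_s: 15.92
tool_pos: [0.6417, 0.0417, 0.13]
eef_rot: [2.698, -0.002, 1.597]
wrist_force: [5.7, 1.3, 2.1]
width: 0.478
```

```bash
python3 -c "
from h import *
p,R,s=where();print(D.T@s['wrist_force'])"
```

```text
t 15.925 p [0.6417 0.0417 0.13  ] deck [0.0004 0.0671 0.0352] rotdev [-0.007  0.003 -0.001] F [5.7 1.3 2.1] w 0.478
[ 6.06295584  1.16567619 -0.51780445]
```

>>> apply_moves:
  rows:
    - {"translation":[0,0.1,0.1],"rot":[0,0,0],"grip":0}
    - {"translation":[0,0,0],"rot":[0,0,0],"grip":1}
    - {"translation":[0,0,0],"rot":[0,0,0],"grip":1}
    - {"translation":[0,0,0],"rot":[0,0,0],"grip":1}
    - {"translation":[0,0,0],"rot":[0,0,0],"grip":1}

```text
time_s: 16.55
tool_pos: [0.6403, 0.0416, 0.1275]
eef_rot: [2.705, -0.002, 1.598]
wrist_force: [-0.0, 0.1, -0.3]
width: 1.0
```

>>> apply_moves:
  rows:
    - {"translation":[0,0,-2],"rot":[0,0,0],"grip":1}
    - {"translation":[0,0,-3],"rot":[0,0,0],"grip":1}
    - {"translation":[0,0,-3],"rot":[0,0,0],"grip":1}
    - {"translation":[0,0,-4],"rot":[0,0,0],"grip":1}
    - {"translation":[0,0,0],"rot":[0,0,0],"grip":1}

```text
time_s: 17.18
tool_pos: [0.5902, 0.041, 0.2387]
eef_rot: [2.701, -0.005, 1.599]
wrist_force: [0.0, 0.2, -0.7]
width: 1.005
```

```bash
python3 - <<'E'
from h import *
p,R,s=where()
c=cam('wrist');im=manip.grab_frame('wrist')
for k,o in [('green',.066),('blue',0)]:
  P=capc(S+D@[0,o,0],D,c)
  print(k,P.round(1),[(b[0].tolist(),b[1].round(1)) for b in blobs(im,k)[:3]])
p1=np.array([.4112,-.118,.2]); 
plan(p1,Rtool(yaw,0),10)
E
```

```text
t 17.175 p [0.5902 0.041  0.2387] deck [-0.0004  0.0678  0.1554] rotdev [-0.005  0.006 -0.002] F [ 0.   0.2 -0.7] w 1.005
green [276.4 214.9] [([250, 186, 55, 57, 2407], array([276.6, 214.2])), ([131, 116, 67, 17, 1006], array([163.3, 124. ])), ([410, 410, 14, 10, 81], array([415.4, 415.9]))]
blue [276.2 284.9] [([252, 258, 51, 56, 2229], array([276.7, 286. ])), ([47, 234, 34, 25, 431], array([ 64.9, 248. ])), ([257, 247, 42, 20, 126], array([277.8, 252.1]))]
plan to [ 0.411 -0.118  0.2  ] rot/row [0.044, -0.0, 0.0]
   t [-1.54, -1.81, -0.45]
   t [-1.54, -1.83, -0.37]
   t [-1.54, -1.85, -0.28]
   t [-1.54, -1.86, -0.2]
   t [-1.55, -1.86, -0.12]
   t [-1.55, -1.86, -0.04]
   t [-1.55, -1.86, 0.05]
   t [-1.55, -1.86, 0.13]
   t [-1.55, -1.85, 0.21]
   t [-1.55, -1.84, 0.29]
```

Green is seated; its cap sits within 1 px of the prediction. Next is the orange bottle on the bench.

>>> apply_moves:
  rows:
    - {"translation":[-1.55,-1.81,-0.45],"rot":[0.044,0,0],"grip":1}
    - {"translation":[-1.55,-1.83,-0.37],"rot":[0.044,0,0],"grip":1}
    - {"translation":[-1.55,-1.85,-0.28],"rot":[0.044,0,0],"grip":1}
    - {"translation":[-1.55,-1.86,-0.2],"rot":[0.044,0,0],"grip":1}
    - {"translation":[-1.55,-1.86,-0.12],"rot":[0.044,0,0],"grip":1}

```text
time_s: 17.85
tool_pos: [0.4994, -0.0404, 0.2169]
eef_rot: [2.927, -0.002, 1.597]
wrist_force: [0.0, 0.2, 0.0]
width: 1.001
```

>>> apply_moves:
  rows:
    - {"translation":[-1.55,-1.86,-0.04],"rot":[0.044,0,0],"grip":1}
    - {"translation":[-1.55,-1.86,0.05],"rot":[0.044,0,0],"grip":1}
    - {"translation":[-1.55,-1.86,0.13],"rot":[0.044,0,0],"grip":1}
    - {"translation":[-1.55,-1.85,0.21],"rot":[0.044,0,0],"grip":1}
    - {"translation":[-1.55,-1.84,0.29],"rot":[0.044,0,0],"grip":1}

```text
time_s: 18.48
tool_pos: [0.4103, -0.1202, 0.1985]
eef_rot: [-3.137, -0.002, 1.597]
wrist_force: [-0.2, 0.3, -1.0]
width: 0.994
```

>>> apply_moves:
  rows:
    - {"translation":[0,0,0],"rot":[0,0,0],"grip":1}
    - {"translation":[0,0,0],"rot":[0,0,0],"grip":1}

```text
time_s: 18.73
tool_pos: [0.4115, -0.1194, 0.1992]
eef_rot: [-3.14, -0.002, 1.597]
wrist_force: [-0.2, -0.2, 0.5]
width: 0.997
```

```bash
python3 - <<'E'
from h import *
p,R,s=where();print(Ro.from_matrix(Rtool(yaw,0).T@R).as_rotvec().round(3))
c=cam('wrist');im=manip.grab_frame('wrist');b=blobs(im,'orange',smin=120)[0];print(b[0].tolist(),b[1],capc(np.array([.4115,-.12,0]),np.eye(3),c))
plan([.4115,-.12,.035],Rtool(yaw,0),1)
E
```

```text
t 18.725 p [ 0.4115 -0.1194  0.1992] deck [-0.1825 -0.0883  0.1967] rotdev [ 0.438  0.002 -0.002] F [-0.2 -0.2  0.5] w 0.997
[ 0.002  0.002 -0.002]
[255, 168, 45, 54, 1799] [276.9688716  196.27737632] [276.67204357 196.55016957]
plan to [ 0.412 -0.12   0.035] rot/row [-0.002, -0.002, 0.003]
   t [-0.11, 0.02, 16.43]
```

>>> apply_moves:
  rows:
    - {"translation":[0,0,3.5],"rot":[0,0,0],"grip":1}
    - {"translation":[0,0,4],"rot":[0,0,0],"grip":1}
    - {"translation":[0,0,4],"rot":[0,0,0],"grip":1}
    - {"translation":[0,0,3],"rot":[0,0,0],"grip":1}
    - {"translation":[0,0,1.9],"rot":[0,0,0],"grip":1}

```text
time_s: 19.4
tool_pos: [0.4106, -0.1187, 0.034]
eef_rot: [-3.138, -0.002, 1.599]
wrist_force: [0.7, 0.1, 1.1]
width: 1.001
```

>>> apply_moves:
  rows:
    - {"translation":[0,0,0],"rot":[0,0,0],"grip":0}
    - {"translation":[0,0,0],"rot":[0,0,0],"grip":0}
    - {"translation":[0,0,0],"rot":[0,0,0],"grip":0}
    - {"translation":[0,0,0],"rot":[0,0,0],"grip":0}
    - {"translation":[0,0,0],"rot":[0,0,0],"grip":0}

```text
time_s: 20.02
tool_pos: [0.4118, -0.1193, 0.0364]
eef_rot: [3.142, -0.002, 1.598]
wrist_force: [-0.1, 1.1, 7.0]
width: 0.471
```

```bash
python3 - <<'E'
from h import *
p,R,s=where()
q=p+[0,0,.2]; print(p); plan(S+D@[.002,-.066,.15],Rtool(yaw),10,q,R)
E
```

```text
t 20.025 p [ 0.4118 -0.1193  0.0364] deck [-0.251  -0.0882  0.0491] rotdev [ 0.436  0.003 -0.002] F [-0.1  1.1  7. ] w 0.471
[ 0.41181159 -0.11930645  0.03640981]
plan to [ 0.598 -0.093  0.235] rot/row [-0.044, -0.0, 0.0]
   t [0.22, 1.87, 0.02]
   t [0.22, 1.86, 0.1]
   t [0.22, 1.86, 0.18]
   t [0.22, 1.85, 0.26]
   t [0.22, 1.84, 0.34]
   t [0.22, 1.82, 0.42]
   t [0.22, 1.8, 0.5]
   t [0.22, 1.78, 0.58]
   t [0.22, 1.75, 0.65]
   t [0.22, 1.72, 0.73]
```

>>> apply_moves:
  rows:
    - {"translation":[0,0,-2],"rot":[0,0,0],"grip":0}
    - {"translation":[0,0,-4.5],"rot":[0,0,0],"grip":0}
    - {"translation":[0,0,-5],"rot":[0,0,0],"grip":0}
    - {"translation":[0,0,-5],"rot":[0,0,0],"grip":0}
    - {"translation":[0,0,-3.5],"rot":[0,0,0],"grip":0}

```text
time_s: 20.65
tool_pos: [0.4112, -0.12, 0.2373]
eef_rot: [-3.14, -0.003, 1.597]
wrist_force: [0.9, 0.9, -1.4]
width: 0.472
```

>>> apply_moves:
  rows:
    - {"translation":[0.22,1.87,0.02],"rot":[-0.044,0,0],"grip":0}
    - {"translation":[0.22,1.86,0.1],"rot":[-0.044,0,0],"grip":0}
    - {"translation":[0.22,1.86,0.18],"rot":[-0.044,0,0],"grip":0}
    - {"translation":[0.22,1.85,0.26],"rot":[-0.044,0,0],"grip":0}
    - {"translation":[0.22,1.84,0.34],"rot":[-0.044,0,0],"grip":0}

```text
time_s: 21.28
tool_pos: [0.5043, -0.106, 0.2345]
eef_rot: [2.923, -0.003, 1.598]
wrist_force: [0.6, 0.7, -1.5]
width: 0.475
```

>>> apply_moves:
  rows:
    - {"translation":[0.22,1.82,0.42],"rot":[-0.044,0,0],"grip":0}
    - {"translation":[0.22,1.8,0.5],"rot":[-0.044,0,0],"grip":0}
    - {"translation":[0.22,1.78,0.58],"rot":[-0.044,0,0],"grip":0}
    - {"translation":[0.22,1.75,0.65],"rot":[-0.044,0,0],"grip":0}
    - {"translation":[0.22,1.72,0.73],"rot":[-0.044,0,0],"grip":0}

```text
time_s: 21.9
tool_pos: [0.5974, -0.0924, 0.2337]
eef_rot: [2.703, -0.003, 1.598]
wrist_force: [-0.4, -0.2, -0.9]
width: 0.47
```

>>> apply_moves:
  rows:
    - {"translation":[0,0,0],"rot":[0,0,0],"grip":0}
    - {"translation":[0,0,0],"rot":[0,0,0],"grip":0}

```text
time_s: 22.15
tool_pos: [0.5965, -0.093, 0.2337]
eef_rot: [2.705, -0.002, 1.597]
wrist_force: [0.3, 0.2, -2.7]
width: 0.476
```

```bash
python3 - <<'E'
from h import *
p,R,s=where()
c=cam('wrist');im=manip.grab_frame('wrist');b=blobs(im,'orange',smin=120)[0];print(b[0].tolist(),b[1])
b=blobs(im,'blue');print('blue',b[0][0].tolist(),b[0][1],capc(S,D,c))
E
```

```text
t 22.15 p [ 0.5965 -0.093   0.2337] deck [ 0.0003 -0.0664  0.1495] rotdev [ 0.     0.003 -0.001] F [ 0.3  0.2 -2.7] w 0.476
[223, 259, 106, 107, 9158] [275.61956759 313.80279537]
blue [246, 96, 63, 65, 3134] [276.72303765 128.09125718] [276.03134772 127.79375577]
```

>>> apply_moves:
  rows:
    - {"translation":[0.1,0.25,1.5],"rot":[0,0,0],"grip":0}
    - {"translation":[0,0,2.5],"rot":[0,0,0],"grip":0}
    - {"translation":[0,0,2.5],"rot":[0,0,0],"grip":0}
    - {"translation":[0,0,1.5],"rot":[0,0,0],"grip":0}
    - {"translation":[0,0,0],"rot":[0,0,0],"grip":0}

```text
time_s: 22.82
tool_pos: [0.6328, -0.0907, 0.1614]
eef_rot: [2.706, -0.002, 1.598]
wrist_force: [0.3, 0.2, -1.0]
width: 0.473
```

```bash
python3 -c "
from h import *
where()"
```

```text
t 22.825 p [ 0.6328 -0.0907  0.1614] deck [ 0.0027 -0.065   0.0687] rotdev [ 0.001  0.003 -0.001] F [ 0.3  0.2 -1. ] w 0.473
```

>>> apply_moves:
  rows:
    - {"translation":[0,0,1.2],"rot":[0,0,0],"grip":0}
    - {"translation":[0,0,1.4],"rot":[0,0,0],"grip":0}
    - {"translation":[0,0,0.4],"rot":[0,0,0],"grip":0}
    - {"translation":[0,-0.15,0],"rot":[0,0,0],"grip":0}
    - {"translation":[0,0,0],"rot":[0,0,0],"grip":0}

```text
time_s: 23.45
tool_pos: [0.6447, -0.0905, 0.135]
eef_rot: [2.703, -0.002, 1.597]
wrist_force: [-0.2, -0.4, -1.1]
width: 0.473
```

```bash
python3 -c "
from h import *
p,R,s=where();print(D.T@s['wrist_force'])"
```

```text
t 23.45 p [ 0.6447 -0.0905  0.135 ] deck [ 0.0024 -0.065   0.0397] rotdev [-0.002  0.003 -0.001] F [-0.2 -0.4 -1.1] w 0.473
[-0.6381091  -0.44095378 -0.94412355]
```

>>> apply_moves:
  rows:
    - {"translation":[0,-0.1,0.25],"rot":[0,0,0],"grip":0}
    - {"translation":[0,-0.1,0],"rot":[0,0,0],"grip":0}
    - {"translation":[0,0,0],"rot":[0,0,0],"grip":0}

```text
time_s: 23.82
tool_pos: [0.6439, -0.0904, 0.1314]
eef_rot: [2.704, -0.002, 1.597]
wrist_force: [-0.4, -0.4, -0.6]
width: 0.476
```

```bash
python3 -c "
from h import *
p,R,s=where();print(D.T@s['wrist_force'])"
```

```text
t 23.825 p [ 0.6439 -0.0904  0.1314] deck [ 0.0001 -0.0649  0.0368] rotdev [-0.001  0.003 -0.001] F [-0.4 -0.4 -0.6] w 0.476
[-0.60966171 -0.37734818 -0.43143266]
```

>>> apply_moves:
  rows:
    - {"translation":[0,0,0.15],"rot":[0,0,0],"grip":0}
    - {"translation":[0,-0.1,0],"rot":[0,0,0],"grip":0}
    - {"translation":[0,0,0],"rot":[0,0,0],"grip":0}

```text
time_s: 24.2
tool_pos: [0.6444, -0.0904, 0.1309]
eef_rot: [2.702, -0.003, 1.597]
wrist_force: [-4.5, 0.6, 8.8]
width: 0.476
```

```bash
python3 -c "
from h import *
p,R,s=where();print(D.T@s['wrist_force'])"
```

```text
t 24.2 p [ 0.6444 -0.0904  0.1309] deck [ 0.0004 -0.0649  0.0362] rotdev [-0.003  0.003 -0.001] F [-4.5  0.6  8.8] w 0.476
[-0.3003158   0.69596317  9.85684885]
```

>>> apply_moves:
  rows:
    - {"translation":[0,-0.15,-0.1],"rot":[0,0,0],"grip":0}
    - {"translation":[0,-0.1,0],"rot":[0,0,0],"grip":0}
    - {"translation":[0,0,0],"rot":[0,0,0],"grip":0}

```text
time_s: 24.58
tool_pos: [0.6433, -0.0905, 0.1311]
eef_rot: [2.7, -0.001, 1.597]
wrist_force: [6.2, -0.0, 0.5]
width: 0.47
```

```bash
python3 -c "
from h import *
p,R,s=where();print(D.T@s['wrist_force'])"
```

```text
t 24.575 p [ 0.6433 -0.0905  0.1311] deck [-0.0006 -0.065   0.0368] rotdev [-0.006  0.002 -0.002] F [ 6.2 -0.   0.5] w 0.47
[ 5.81738731 -0.1620579  -2.13066494]
```

Lip contact at 6 N. I'll relax, set it down, release and back out.

>>> apply_moves:
  rows:
    - {"translation":[0,0.1,0.12],"rot":[0,0,0],"grip":0}
    - {"translation":[0,0,0],"rot":[0,0,0],"grip":1}
    - {"translation":[0,0,0],"rot":[0,0,0],"grip":1}
    - {"translation":[0,0,0],"rot":[0,0,0],"grip":1}
    - {"translation":[0,0,0],"rot":[0,0,0],"grip":1}

```text
time_s: 25.2
tool_pos: [0.6423, -0.0904, 0.1286]
eef_rot: [2.704, -0.002, 1.598]
wrist_force: [0.9, 0.1, -0.7]
width: 0.997
```

>>> apply_moves:
  rows:
    - {"translation":[0,0,-2],"rot":[0,0,0],"grip":1}
    - {"translation":[0,0,-3],"rot":[0,0,0],"grip":1}
    - {"translation":[0,0,-3],"rot":[0,0,0],"grip":1}
    - {"translation":[0,0,-4],"rot":[0,0,0],"grip":1}
    - {"translation":[0,0,0],"rot":[0,0,0],"grip":1}

```text
time_s: 25.82
tool_pos: [0.5923, -0.0919, 0.2399]
eef_rot: [2.7, -0.004, 1.598]
wrist_force: [0.4, 0.0, -0.5]
width: 1.005
```

>>> apply_moves:
  rows:
    - {"translation":[0,-2,-1],"rot":[0.08,0,0],"grip":0}
    - {"translation":[2,-3,0],"rot":[0.09,0,0],"grip":0}
    - {"translation":[4,-3,0],"rot":[0.09,0,0],"grip":0}
    - {"translation":[4,-2,0],"rot":[0.09,0,0],"grip":0}
    - {"translation":[4,0,0],"rot":[0.085,0,0],"grip":0}

```text
time_s: 26.45
tool_pos: [0.4874, 0.0473, 0.2156]
eef_rot: [-3.14, -0.004, 1.598]
wrist_force: [1.5, 0.5, 0.5]
width: -0.001
```

```bash
python3 - <<'E'
from h import *
p,R,s=where()
off={'green':.066,'blue':0,'orange':-.066}
ims=[]
for n in('wrist','top','scene'):
    c=cam(n);im=manip.grab_frame(n); ims.append(im[:,:,::-1].copy())
    for k in off:
        P=capc(S+D@[0,off[k],0],D,c)
        for b in blobs(im,k,smin=120 if k=='orange' else 90):
            if np.hypot(*(b[1]-P))<12: print(n,k,'pred',P.round(1),'seen',b[1].round(1),b[0].tolist())
    if n!='wrist':
        for o in ['tab']: 
            for d in manip.search_frame(o,n)[:2]: print(o,n,round(d['conf'],2),(np.array(d['rect'])*[560,420,560,420]).round(1))
cv2.imwrite('pics/m3.png',np.hstack([cv2.resize(ims[0],(400,300)),cv2.resize(ims[1][120:270,210:410],(400,300))]))
E
```

```text
t 26.45 p [0.4874 0.0473 0.2156] deck [-0.1031  0.0765  0.1779] rotdev [ 0.438  0.005 -0.002] F [1.5 0.5 0.5] w -0.001
wrist green pred [468.3 242.3] seen [469.2 241.6] [432, 209, 75, 66, 3762]
wrist blue pred [449.9 317.8] seen [450.3 318.8] [419, 287, 64, 64, 3214]
top green pred [272.8 196.6] seen [272.1 193.8] [265, 190, 15, 9, 97]
top blue pred [298.6 196.6] seen [298.2 196.4] [290, 189, 17, 17, 208]
top orange pred [324.4 196.7] seen [323.6 196.9] [315, 189, 18, 17, 229]
scene green pred [282.6 228.2] seen [281.9 228.1] [275, 222, 15, 14, 192]
scene blue pred [257.3 226.7] seen [256.1 226.4] [249, 220, 15, 14, 196]
scene orange pred [232.2 225.3] seen [231.  224.9] [224, 218, 15, 15, 198]
tab scene 0.47 [307.3 214.3 313.9 236.4]
```

View pics/m3.png

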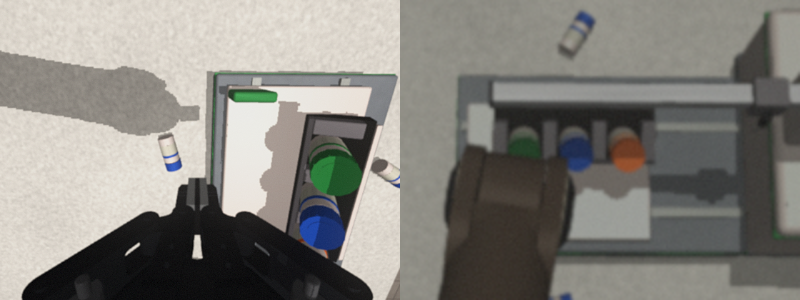

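```bash
python3 - <<'E'
from h import *
c=cam('wrist');im=manip.grab_frame('wrist');R=cv2.Rodrigues(c[1])[0];C=-R.T@c[2];print('cam',C.round(3))
for b in blobs(im,'green')[1:4]:
    if b[0][4]<300: continue
    box=cv2.boxPoints(cv2.minAreaRect(np.argwhere(b[2])[:,::-1].astype(np.float32)))
    print(b[0].tolist())
    for q in box:
        d=R.T@np.linalg.inv(c[0])@[*q,1]; X=C+d*(.12-C[2])/d[2]; print(q.round(1),X.round(4), (D.T@(X-S)).round(4)[1])
E
```

```text
cam [0.486 0.129 0.359]
[320, 123, 66, 16, 947]
[320. 123.] [0.5212 0.1136 0.12  ] 0.142
[385. 123.] [0.5723 0.115  0.12  ] 0.1421
[385. 138.] [0.574  0.1034 0.12  ] 0.1305
[320. 138.] [0.5221 0.102  0.12  ] 0.1304
```

```bash
python3 - <<'E'
from h import *
p,R,s=where()
plan([.547,.155,.2],Rtool(yaw,.3),5)
plan([.547,.155,.088],Rtool(yaw,.3),4,np.array([.547,.155,.2]),Rtool(yaw,.3))
E
```

```text
t 26.75 p [0.4886 0.0443 0.2158] deck [-0.102   0.0735  0.1776] rotdev [ 0.434  0.002 -0.001] F [-0.5 -0.1  0.1] w 0.005
plan to [0.547 0.155 0.2  ] rot/row [-0.06, -0.0, 0.0]
   t [2.18, 1.22, 0.32]
   t [2.18, 1.2, 0.39]
   t [2.18, 1.18, 0.46]
   t [2.18, 1.15, 0.53]
   t [2.18, 1.11, 0.6]
plan to [0.547 0.155 0.088] rot/row [0.0, 0.0, 0.0]
   t [0.0, -0.83, 2.67]
   t [0.0, -0.83, 2.67]
   t [0.0, -0.83, 2.67]
   t [0.0, -0.83, 2.67]
```

>>> apply_moves:
  rows:
    - {"translation":[2.18,1.22,0.32],"rot":[-0.06,0,0],"grip":0}
    - {"translation":[2.18,1.2,0.39],"rot":[-0.06,0,0],"grip":0}
    - {"translation":[2.18,1.18,0.46],"rot":[-0.06,0,0],"grip":0}
    - {"translation":[2.18,1.15,0.53],"rot":[-0.06,0,0],"grip":0}
    - {"translation":[2.18,1.11,0.6],"rot":[-0.06,0,0],"grip":0}

```text
time_s: 27.38
tool_pos: [0.5475, 0.1553, 0.201]
eef_rot: [2.837, -0.003, 1.595]
wrist_force: [0.6, 0.1, -0.4]
width: -0.003
```

>>> apply_moves:
  rows:
    - {"translation":[0,-0.83,2.67],"rot":[0,0,0],"grip":0}
    - {"translation":[0,-0.83,2.67],"rot":[0,0,0],"grip":0}
    - {"translation":[0,-0.83,2.67],"rot":[0,0,0],"grip":0}
    - {"translation":[0,-0.83,2.67],"rot":[0,0,0],"grip":0}
    - {"translation":[0,0,0],"rot":[0,0,0],"grip":0}

```text
time_s: 28.0
tool_pos: [0.5462, 0.1542, 0.0878]
eef_rot: [2.842, -0.001, 1.595]
wrist_force: [-0.2, -0.4, -0.6]
width: 0.002
```

>>> apply_moves:
  rows:
    - {"translation":[-0.8,0,0],"rot":[0,0,0],"grip":0}
    - {"translation":[-0.8,0,0],"rot":[0,0,0],"grip":0}
    - {"translation":[-0.5,0,0],"rot":[0,0,0],"grip":0}
    - {"translation":[-0.3,0,0],"rot":[0,0,0],"grip":0}
    - {"translation":[-0.3,0,0],"rot":[0,0,0],"grip":0}

```text
time_s: 28.62
tool_pos: [0.5481, 0.1293, 0.0892]
eef_rot: [2.839, -0.002, 1.598]
wrist_force: [-0.7, -0.9, -0.2]
width: 0.001
```

>>> apply_moves:
  rows:
    - {"translation":[-0.3,0,0],"rot":[0,0,0],"grip":0}
    - {"translation":[-0.3,0,0],"rot":[0,0,0],"grip":0}
    - {"translation":[-0.3,0,0],"rot":[0,0,0],"grip":0}

```text
time_s: 29.0
tool_pos: [0.5482, 0.1208, 0.089]
eef_rot: [2.839, -0.003, 1.598]
wrist_force: [-0.5, 2.6, 0.8]
width: 0.002
```

>>> apply_moves:
  rows:
    - {"translation":[-0.5,0,0],"rot":[0,0,0],"grip":0}
    - {"translation":[-0.5,0,0],"rot":[0,0,0],"grip":0}
    - {"translation":[-0.5,0,0],"rot":[0,0,0],"grip":0}
    - {"translation":[-0.5,0,0],"rot":[0,0,0],"grip":0}
    - {"translation":[-0.5,0,0],"rot":[0,0,0],"grip":0}

```text
time_s: 29.62
tool_pos: [0.5488, 0.0948, 0.0889]
eef_rot: [2.839, -0.002, 1.597]
wrist_force: [-0.9, 2.4, 1.1]
width: 0.001
```

>>> apply_moves:
  rows:
    - {"translation":[-0.5,0,0],"rot":[0,0,0],"grip":0}
    - {"translation":[-0.5,0,0],"rot":[0,0,0],"grip":0}
    - {"translation":[-0.5,0,0],"rot":[0,0,0],"grip":0}
    - {"translation":[-0.5,0,0],"rot":[0,0,0],"grip":0}
    - {"translation":[-0.5,0,0],"rot":[0,0,0],"grip":0}

```text
time_s: 30.25
tool_pos: [0.5495, 0.0699, 0.0889]
eef_rot: [2.839, -0.002, 1.598]
wrist_force: [-2.3, 2.4, 0.4]
width: 0.002
```

>>> apply_moves:
  rows:
    - {"translation":[-0.5,0,0],"rot":[0,0,0],"grip":0}
    - {"translation":[-0.5,0,0],"rot":[0,0,0],"grip":0}
    - {"translation":[-0.5,0,0],"rot":[0,0,0],"grip":0}
    - {"translation":[-0.5,0,0],"rot":[0,0,0],"grip":0}
    - {"translation":[-0.5,0,0],"rot":[0,0,0],"grip":0}

```text
time_s: 30.88
tool_pos: [0.5502, 0.0449, 0.0888]
eef_rot: [2.839, -0.002, 1.598]
wrist_force: [-1.9, 2.7, 0.9]
width: -0.0
```

>>> apply_moves:
  rows:
    - {"translation":[-0.4,0,0],"rot":[0,0,0],"grip":0}
    - {"translation":[-0.4,0,0],"rot":[0,0,0],"grip":0}
    - {"translation":[-0.4,0,0],"rot":[0,0,0],"grip":0}
    - {"translation":[-0.4,0,0],"rot":[0,0,0],"grip":0}
    - {"translation":[-0.4,0,0],"rot":[0,0,0],"grip":0}

```text
time_s: 31.5
tool_pos: [0.5508, 0.025, 0.0888]
eef_rot: [2.839, -0.002, 1.598]
wrist_force: [-1.9, 3.3, -0.3]
width: 0.003
```

>>> apply_moves:
  rows:
    - {"translation":[-0.2,0,0],"rot":[0,0,0],"grip":0}
    - {"translation":[-0.2,0,0],"rot":[0,0,0],"grip":0}
    - {"translation":[-0.2,0,0],"rot":[0,0,0],"grip":0}
    - {"translation":[-0.2,0,0],"rot":[0,0,0],"grip":0}

```text
time_s: 32.0
tool_pos: [0.551, 0.0184, 0.0888]
eef_rot: [2.839, -0.003, 1.599]
wrist_force: [-3.3, 9.5, 1.0]
width: -0.002
```

>>> apply_moves:
  rows:
    - {"translation":[-0.2,0,0],"rot":[0,0,0],"grip":0}
    - {"translation":[-0.2,0,0],"rot":[0,0,0],"grip":0}

```text
time_s: 32.25
tool_pos: [0.551, 0.0158, 0.0889]
eef_rot: [2.84, -0.004, 1.601]
wrist_force: [-2.1, 8.9, 2.0]
width: 0.002
```

>>> apply_moves:
  rows:
    - {"translation":[-0.2,0,0],"rot":[0,0,0],"grip":0}

```text
time_s: 32.38
tool_pos: [0.5511, 0.0133, 0.0889]
eef_rot: [2.839, -0.004, 1.6]
wrist_force: [-4.0, 6.5, 2.5]
width: -0.002
```

>>> apply_moves:
  rows:
    - {"translation":[-0.2,0,0],"rot":[0,0,0],"grip":0}

```text
time_s: 32.5
tool_pos: [0.5511, 0.0105, 0.0888]
eef_rot: [2.839, -0.003, 1.599]
wrist_force: [-2.7, 5.2, 1.9]
width: -0.0
```

>>> apply_moves:
  rows:
    - {"translation":[-0.2,0,0],"rot":[0,0,0],"grip":0}

```text
time_s: 32.62
tool_pos: [0.5512, 0.0078, 0.0888]
eef_rot: [2.839, -0.003, 1.598]
wrist_force: [-1.8, 2.7, 1.1]
width: -0.004
```

>>> apply_moves:
  rows:
    - {"translation":[0,0,0],"rot":[0,0,0],"grip":0}
    - {"translation":[0,0,0],"rot":[0,0,0],"grip":0}

```text
time_s: 32.88
tool_pos: [0.5516, 0.0066, 0.089]
eef_rot: [2.838, -0.001, 1.597]
wrist_force: [-0.2, -0.4, -0.7]
width: -0.004
```

>>> apply_moves:
  rows:
    - {"translation":[-0.2,0,0],"rot":[0,0,0],"grip":0}
    - {"translation":[0,0,0],"rot":[0,0,0],"grip":0}

```text
time_s: 33.12
tool_pos: [0.5516, 0.005, 0.0889]
eef_rot: [2.838, -0.002, 1.597]
wrist_force: [0.7, 0.4, -0.2]
width: 0.002
```

>>> apply_moves:
  rows:
    - {"translation":[-0.2,0,0],"rot":[0,0,0],"grip":0}
    - {"translation":[0,0,0],"rot":[0,0,0],"grip":0}

```text
time_s: 33.38
tool_pos: [0.5516, 0.0046, 0.0889]
eef_rot: [2.839, -0.003, 1.599]
wrist_force: [-0.5, 6.1, 1.1]
width: 0.001
```

>>> apply_moves:
  rows:
    - {"translation":[-0.1,0,0],"rot":[0,0,0],"grip":0}
    - {"translation":[0,0,0],"rot":[0,0,0],"grip":0}

```text
time_s: 33.62
tool_pos: [0.5516, 0.0046, 0.0889]
eef_rot: [2.839, -0.004, 1.6]
wrist_force: [-0.2, 8.5, 2.2]
width: -0.0
```

>>> apply_moves:
  rows:
    - {"translation":[1,0,0],"rot":[0,0,0],"grip":0}
    - {"translation":[2.5,0,0],"rot":[0,0,0],"grip":0}
    - {"translation":[3,-1,-2],"rot":[0,0,0],"grip":0}
    - {"translation":[3,-1.2,-4],"rot":[0,0,0],"grip":0}
    - {"translation":[1,-2,-4],"rot":[0,0,0],"grip":0}

```text
time_s: 34.25
tool_pos: [0.4913, 0.1002, 0.1607]
eef_rot: [2.835, 0.001, 1.601]
wrist_force: [-0.5, 0.1, 1.5]
width: 0.007
```

>>> apply_moves:
  rows:
    - {"translation":[-1,-4,-3],"rot":[0,0,0],"grip":0}
    - {"translation":[-3,-4,-2],"rot":[0,0,0],"grip":0}
    - {"translation":[-3,0,0],"rot":[0,0,0],"grip":0}
    - {"translation":[-3,0,0],"rot":[0,0,0],"grip":0}
    - {"translation":[0,0,0],"rot":[0,0,0],"grip":0}

```text
time_s: 34.88
tool_pos: [0.4327, 0.0178, 0.1776]
eef_rot: [2.861, -0.006, 1.601]
wrist_force: [0.3, 0.5, -0.0]
width: 0.002
```

```bash
python3 - <<'E'
from h import *
p,R,s=where()
off={'green':.066,'blue':0,'orange':-.066}
ims=[]
H=S+D@[0,-.1195,0]
for n in('wrist','top','scene'):
    c=cam(n);im=manip.grab_frame(n); ims.append(im[:,:,::-1].copy())
    for k in off:
        P=capc(H+D@[0,off[k],0],D,c); P2=capc(H+D@[0.003,off[k]+.003,0],D,c)
        for b in blobs(im,k,smin=120 if k=='orange' else 90):
            if np.hypot(*(b[1]-P))<15: print(n,k,'pred',P.round(1),'seen',b[1].round(1),'3mm=',(P2-P).round(1),b[0].tolist())
cv2.imwrite('pics/m4.png',np.hstack([cv2.resize(ims[0],(400,300)),cv2.resize(ims[2][170:320,150:350],(400,300))]))
E
```

```text
t 34.875 p [0.4327 0.0178 0.1776] deck [-0.1693  0.0483  0.1668] rotdev [ 0.156  0.008 -0.003] F [ 0.3  0.5 -0. ] w 0.002
wrist green pred [486.6 330.4] seen [486.6 330.4] 3mm= [ 4.7 -2.4] [455, 302, 65, 57, 2679]
top green pred [319.5 196.7] seen [318.6 197.3] 3mm= [-1.1 -1.1] [311, 190, 16, 15, 176]
top blue pred [345.2 196.8] seen [344.8 197.1] 3mm= [-1.1 -1.1] [336, 189, 18, 17, 218]
top orange pred [370.9 196.8] seen [370.3 197.2] 3mm= [-1.1 -1.1] [362, 189, 17, 17, 223]
scene green pred [236.9 225.5] seen [236.  225.3] 3mm= [1.  0.5] [229, 219, 15, 14, 191]
scene blue pred [211.9 224.1] seen [210.6 223.6] 3mm= [0.9 0.5] [203, 217, 16, 14, 202]
scene orange pred [187.1 222.6] seen [185.6 222.2] 3mm= [0.8 0.5] [178, 216, 16, 14, 203]
```

View pics/m4.png

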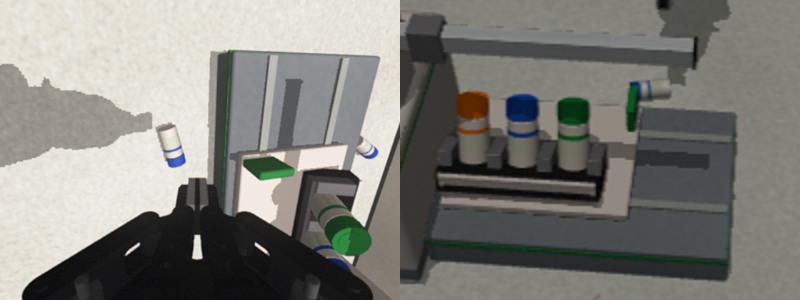

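Carriage reads home (≈0.1195 m) with the stop felt at 6–8 N. I'll take one closer wrist look over the row to check the slope seating.

```bash
python3 - <<'E'
from h import *
plan(S+D@[-.01,-.06,.19],Rtool(yaw),5)
E
```

```text
plan to [ 0.57  -0.087  0.266] rot/row [-0.031, -0.001, 0.001]
   t [-2.22, 3.05, -0.96]
   t [-2.22, 3.08, -0.86]
   t [-2.22, 3.11, -0.76]
   t [-2.21, 3.14, -0.66]
   t [-2.21, 3.16, -0.56]
```

>>> apply_moves:
  rows:
    - {"translation":[-2.22,3.05,-0.96],"rot":[-0.031,0,0],"grip":0}
    - {"translation":[-2.22,3.08,-0.86],"rot":[-0.031,0,0],"grip":0}
    - {"translation":[-2.22,3.11,-0.76],"rot":[-0.031,0,0],"grip":0}
    - {"translation":[-2.21,3.14,-0.66],"rot":[-0.031,0,0],"grip":0}
    - {"translation":[-2.21,3.16,-0.56],"rot":[-0.031,0,0],"grip":0}

```text
time_s: 35.65
tool_pos: [0.5647, -0.0838, 0.2715]
eef_rot: [2.699, -0.001, 1.608]
wrist_force: [0.2, -0.4, 0.2]
width: -0.005
```

>>> apply_moves:
  rows:
    - {"translation":[0,0,0],"rot":[0,0,0],"grip":0}
    - {"translation":[0,0,0],"rot":[0,0,0],"grip":0}

```text
time_s: 35.9
tool_pos: [0.5624, -0.0848, 0.2693]
eef_rot: [2.703, -0.002, 1.604]
wrist_force: [-0.6, 0.2, -0.6]
width: 0.001
```

```bash
python3 - <<'E'
from h import *
p,R,s=where()
off={'green':.066,'blue':0,'orange':-.066}
H=S+D@[0,-.1195,0]; c=cam('wrist');im=manip.grab_frame('wrist')
for k in off:
    P=capc(H+D@[0,off[k],0],D,c); P2=capc(H+D@[0.003,off[k],0],D,c)
    for b in blobs(im,k,smin=120 if k=='orange' else 90):
        if np.hypot(*(b[1]-P))<15: print(k,'pred',P.round(1),'seen',b[1].round(1),'3mm x=',(P2-P).round(1),b[0].tolist())
cv2.imwrite('pics/w5.png',im[:,:,::-1])
E
```

```text
t 35.9 p [ 0.5624 -0.0848  0.2693] deck [-0.0154 -0.0573  0.1962] rotdev [-0.002  0.006 -0.008] F [-0.6  0.2 -0.6] w 0.001
green pred [292.8 193.5] seen [292.7 193.5] 3mm x= [3.3 0. ] [270, 170, 47, 48, 1762]
blue pred [291.  256.3] seen [296.6 250.2] 3mm x= [3. 0.] [271, 234, 43, 43, 840]
```

View pics/w5.png

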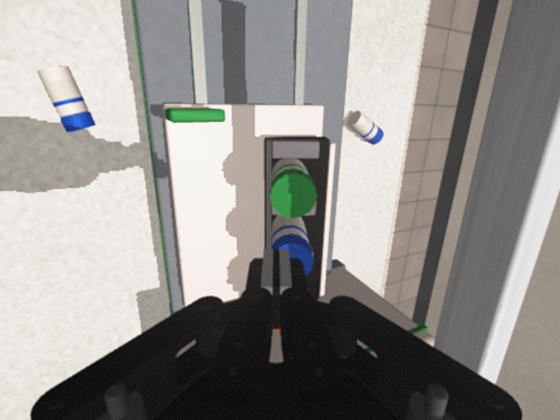

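>>> apply_moves:
  rows:
    - {"translation":[-1.5,0,-0.5],"rot":[0,0,0],"grip":1}
    - {"translation":[-1.5,0,0],"rot":[0,0,0],"grip":1}
    - {"translation":[-1,0,0],"rot":[0,0,0],"grip":1}
    - {"translation":[0,0,0],"rot":[0,0,0],"grip":1}
    - {"translation":[0,0,0],"rot":[0,0,0],"grip":1}

```text
time_s: 36.58
tool_pos: [0.5579, -0.1239, 0.2771]
eef_rot: [2.699, -0.001, 1.604]
wrist_force: [0.3, -0.0, 0.7]
width: 1.002
```

```bash
python3 - <<'E'
from h import *
p,R,s=where()
off={'green':.066,'blue':0,'orange':-.066}
H=S+D@[0,-.1195,0]; c=cam('wrist');im=manip.grab_frame('wrist')
for k in off:
    P=capc(H+D@[0,off[k],0],D,c); P2=capc(H+D@[0.003,off[k],0],D,c)
    for b in blobs(im,k,smin=120 if k=='orange' else 90):
        if np.hypot(*(b[1]-P))<15: print(k,'pred',P.round(1),'seen',b[1].round(1),'3mm x=',(P2-P).round(1),b[0].tolist())
E
```

```text
t 36.575 p [ 0.5579 -0.1239  0.2771] deck [-0.017  -0.0963  0.2056] rotdev [-0.006  0.005 -0.007] F [ 0.3 -0.   0.7] w 1.002
green pred [294.7 149.6] seen [294.6 149.1] 3mm x= [ 3.3 -0. ] [271, 124, 48, 50, 1795]
blue pred [292.6 216.5] seen [292.7 217.7] 3mm x= [3. 0.] [271, 195, 45, 46, 1661]
orange pred [291.  274.2] seen [290.3 273.4] 3mm x= [2.8 0. ] [270, 244, 42, 54, 1622]
```

```bash
python3 -c "
from station import manip
print(manip.job_done())"
```

```text
the job is handed in; nothing more can be done
None
```

I swapped the two bottles and pushed the carriage home: green is now in the left bay and orange in the right. The job was handed in at about 37 s of the 72 s allowed; no verdict was reported.

- **Swap:** I parked orange upright on the bench, moved green to the left bay, then put orange in the right bay. Each was set down on the deck and pressed against the front lip with about 6 N. I did not touch blue, which came along in its bay.
- **Carriage:** I pushed the tab slowly, at 10 N or less at every reading. I felt the catch climb and let go, then the hard stop at 6–8 N. The camera fit puts travel at about 0.1195 m; I could not read the joint directly.
- **Last checks:** In the final wrist view, all three caps lay within about 1 mm of the expected positions along the slope and about 1.5 mm along the row. The arm was clear and the wrist force was near zero.
- **Disagreements:** The scene camera read about 1 pixel (3–4 mm) off sideways throughout, more than the stated 2 mm calibration error. I relied on the wrist camera instead. In the last two pictures a finger hid part of the blue and orange caps, so I moved over and took one more look. I did not measure the tube tray or beaker again at the end; the arm stayed clear of both.

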